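# Index the cylinder in the drill jig: unclamp, push the lever to the set mark, clamp

### The arm

A 6-joint arm with a two-finger parallel gripper is mounted at the origin on a cart in front of the work surface, level with it; the furniture and walls round the work are solid. World frame = base frame: x ahead of the robot, y to its left, z up, the work surface at z = 0. Lengths are in m, angles in rad, forces in N, time in s.
With the tool pointing down it reaches from about 0.25 to 0.775 m from the base axis. Payload 4 kg.
Tool frame: the origin (TCP) lies at the centre of the arm's flange, where the gripper is bolted on; the fingertips stand 199 mm ahead of it and the grasp point (between the pads) lies 180 mm ahead of it (robot.tcp_to_tips is the z of the fingertips in the tool frame, in m); z points along the fingers, y is the line along which they close (so a half turn about z gives the same grasp; the last joint's range is limited). The gripper opens to 94 mm and grips with 3 to 60 N. Pads are 16 mm wide; open, the fingers measure 119 mm over their backs; the gripper's body (75 mm by 177 mm) begins 78 mm behind the grasp point.
Start: joints at [1.139, 0.087, 1.371, -0, 1.684, -0.103], TCP at [0.178, 0.521, 0.405] pointing down, gripper open.
Joint ranges: [-3.1, 3.1], [-0.76, 2.03], [0.27, 2.55], [-1.08, 4.22], [0.17, 2.65], [-2.57, 2.57]. Speed limits (rad/s): [2.79, 2.79, 3.14, 3.14, 3.14, 3.14].

### API

Orientations are given as [roll, pitch, yaw] about the fixed x, y, z axes, in that order (R = Rz(yaw) Ry(pitch) Rx(roll)).
In Python, from bench import robot gives the robot as it stands.
- The arm moves only by the tool play_rows, never from a script. Its arguments are lists of equal length, an entry for each row: "translation": the shift along the tool's x, y, z scaled (see below), a list of three; "twist": the turn, a rotation vector about the tool's x, y, z scaled (see below), a list of three; "gripper": the opening, from -1 (shut) to 1 (fully open). A call has 1 to 8 rows; each row shifts and turns the commanded pose from where the row before left it, along the tool's axes as they then stand; what a row does not reach is not made up. The controller multiplies each number of a shift by 0.04 m and each number of a turn by 0.1 rad. A row lasts 1/10 s, in which the tool goes at most 50 mm and 8.59 degrees, less where a joint would pass 70% of its speed; a pose out of reach is approached as far as the arm can. A call with a number of a shift or a turn outside -1 to 1 is refused whole. A call with a gripper value outside its range is refused whole. The fingers move at their own pace and stop on an object; the grip force is fixed at half the most. Time passes only in rows, so rows that do not move let the fingers close. It gives the time, the measured TCP pose, the force, the opening and the grip force at its end, in the units of the state.
- robot.get_obs(): the state, without advancing time (a new reading comes with each control period).
- robot.snapshot(name): name is "side" or "top" or "wrist"; returns the picture (480x640x3 uint8, red, green, blue); there is no depth.
- robot.camera_model(name): a dict with "camera_matrix" (3x3 intrinsics, pixels), "k1" (the pictures are not rectified: a ray, as slopes to the right and down, at radius r is drawn at 1 + k1 r^2 times it, then the intrinsics apply), "rvec" (rotation vector, rad) and "tvec" (3), from world to camera coordinates, as OpenCV has them. Camera axes: x right, y down, z forward; pixel columns grow to the right and rows downward; lengths in m; the calibration is good to about 2 mm. A picture is of the moment at which its call begins: read the wrist's pose just before it. camera_model takes no time and is no camera call; for the wrist camera it gives the pose at the moment of the call.
- robot.close_job(): hands the job in; it is judged then, once.
Trained networks look in the newest picture that a camera, given by its name, has taken for a name from the list of things; names that differ only in an ending like _2 or _b are one class to them, and where a whole thing is asked for, a point or a joint stands for the part that bears it (a point fixed in the world has none). Each returns a list of dicts, best first, with "score" (0 to 1); they miss things now and then, are a little off and sometimes report something else, mostly with a low value. They report only what shows in the picture. A call takes as long as a camera call.
- robot.recognise(name, camera): "centre" ([x, y, z] in m, in world coordinates, good to about 4 mm: the middle of the surface that is visible of it).
- robot.spot_point(name, camera): "centre" ([x, y, z] in m, in world coordinates, good to about 4 mm: a listed point, or the origin of a listed thing).
The state is a dict: "time": time; "joint_positions": joint angles; "qvel": joint speeds; "joint_torque": joint torques, N m; "tool_pos": TCP position; "ee_rot": TCP orientation; "wrist_force": force on the tool from outside, world axes, zero at the start; "wrist_torque": the same for the moment, N m; "width": finger opening in m; "finger_force": force on a finger pad.
Only numpy, scipy, OpenCV 4.12 (cv2) and the standard library are available. Lean on these libraries where they do the work, as an engineer would, in place of code of your own. Each camera call takes 0.05 s, during which the arm holds its last target. There are 200 camera calls.

### The job

Set the indexing drill jig for the next hole: push its clamp knob all the way out to free the ring, push the ring's lever round until the ring's pointer stands exactly at the point of the set rider, then push the clamp knob fully home again so that the ring is locked there. Work gently with the fingertips only (grip or lift nothing, never force a lever against a stop or the locked clamp), leave the rider where it is set, and do not disturb the things lying round the jig.

Things in the scene. Friction and masses are not known exactly. Their poses are not given: they have to be found in the camera images.
- jig: Bolted-down drill jig: grey round flange, 180 mm across, with an aluminium scale plate (152 mm across, top 18 mm high, a tick every 5 degrees). Origin on the bench at the ring's axis, z up. -x: its front, with the scale; +y side: the clamp; -y side: the ring's lever; +x side: a 90 mm high post whose arm with drill bush reaches over the centre, 67 to 91 mm high.
- index_ring (a joint): Turn of the steel ring (112 mm across, 19 to 29 mm high; its jaws hold a brass lock cylinder up to 59 mm high), rad, counter-clockwise from above positive; 0: pointer along the jig's -x. Stops at -0.85 and 0.85. Unclamped, friction holds it where it is left (0.14 N m, 1.5 N at the handle).
- set_rider (a joint): Place of the set rider on the flange's edge, rad, about the ring's axis, with the same zero and direction as index_ring: the pointer stands at the rider's point when the two values are equal. Stiff; it must not be moved.
- clamp_lever (a joint): Turn of the clamp lever, rad: 0 fully home (ring locked, knob close to the flange), growing as the knob swings out, clockwise from above, to its stop at 1.15 (fully released). It presses a brake shoe on the ring's rim below about 0.45; home, the ring withstands about 15 to 20 N at its handle. It stays where it is left; 2 to 4 N at the knob move it.
- lever_handle (a point): On the axis of the upright black round handle of the ring's lever, 55 mm above the bench: 13 mm thick (15 at its cap), 32 to 77 mm high, 104 mm from the jig's axis, 85 degrees counter-clockwise (from above) from the pointer. The flat arm below it is 13 mm wide, 24 to 32 mm high. Its frame turns with the ring, -x along the pointer.
- pointer_tip (a point): Tip of the dark steel wedge-shaped pointer on the ring's edge, over the scale, 71.5 mm from the axis, 24 mm above the bench. Its frame turns with the ring, -x along the pointer.
- rider_tip (a point): The inward point of the set rider, a dark steel block (17 mm wide, 75 to 100 mm from the axis, up to 29 mm high) with a brass thumbscrew outside, to 109 mm; the point is 75.5 mm from the axis, 24 mm above the bench. Its frame turns with the rider, +x towards the axis.
- clamp_knob (a point): Centre of the black ball knob (21 mm across, 53 mm above the bench) of the clamp lever, 58 mm from the clamp's upright pin. The pin (hub 22 mm thick, to 50 mm high) stands 88 mm from the jig's axis along the jig's +y. Seen from the pin, the knob lies 170 degrees counter-clockwise from the jig's +x when home, at about 104 degrees when released.
- spare_cylinder: Bystander: a loose brass lock cylinder, 35 mm in diameter, 30 mm high, standing front right of the jig. Origin at the centre of its underside.
- jig_hex_key: Bystander: a loose steel hex key, 28 x 75 x 5 mm, lying to the right of the jig. Origin at the centre of its underside.
- oil: Bystander: a loose white oil bottle with a long tip, 37 mm wide, 122 mm high, standing behind the jig on its left. Origin at the centre of its underside.
- marker: Bystander: a loose black marker pen, 14 mm thick, 129 mm long, lying front left of the jig. Origin at the centre of its underside.

How it is judged:
By the outcome, as a careful person would: the job done as asked, in the order asked, and still so for the second after the job is handed in, with the robot touching nothing.
It also fails if it takes over 53 s, if anything falls off the work surface, if the arm or the gripper's body presses on something with over 40 N, if the wrist force passes 120 N, or if a joint passes its speed limit or range.

## Working session

There is one attempt and no reset: what is moved stays moved. The work goes in short steps, Python scripts to look and compute and a tool call to move; the robot and the scene stay as the last step left them, time stands still between calls to the robot, and variables do not carry over. Pictures are saved under pics/ and viewed, at most 10 in all, crops included, and the job is handed in when it is done.

Besides the shell and the picture viewer there is one more tool, called after "Emit:" in YAML: its name, and indented under it one key for each argument. play_rows: Moves the arm, as the interface text tells. Its arguments: {"type":"object","properties":{"translation":{"type":"array","items":{"type":"array","items":{"type":"number","minimum":-1,"maximum":1}}},"twist":{"type":"array","items":{"type":"array","items":{"type":"number","minimum":-1,"maximum":1}}},"gripper":{"type":"array","items":{"type":"number"}}},"required":["translation","twist","gripper"]}

```bash
mkdir -p pics; ls
cat > h.py <<'E'
import numpy as np,cv2
from bench import robot
E
python3 - <<'E'
from h import *
o=robot.get_obs();print(o)
for c in ["top","side"]:
    im=robot.snapshot(c);cv2.imwrite(f"pics/{c}1.png",im[:,:,::-1])
    for n in ["jig","lever_handle","pointer_tip","rider_tip","clamp_knob","spare_cylinder","jig_hex_key","oil","marker"]:
        r=robot.spot_point(n,c); print(c,n,[(np.round(d["centre"],4).tolist(),round(d["score"],2)) for d in r[:2]], list(r[0].keys()) if r else '')
    print(robot.camera_model(c))
print(robot.get_obs()['time'])
E
```

```text
pics
{'time': 0.0, 'joint_positions': array([ 1.13888756e+00,  8.79411217e-02,  1.37225649e+00, -4.50371497e-05,
        1.68359116e+00, -1.03089806e-01]), 'qvel': array([ 5.79579618e-04, -4.81190884e-04,  1.72483295e-03,  1.36183471e-04,
       -5.95541237e-04, -1.82215419e-05]), 'joint_torque': array([-8.44038223e-04, -3.40204668e+01, -3.02415490e+01,  7.15673924e-02,
        3.34680732e-02, -1.52638754e-04]), 'tool_pos': array([0.17756531, 0.52042475, 0.40351015]), 'ee_rot': array([-3.13940358e+00, -1.81472708e-04,  2.81276847e+00]), 'wrist_force': array([ 0.16761562, -0.35543496,  0.21078978]), 'wrist_torque': array([ 0.00133606, -0.0275416 ,  0.02286468]), 'finger_force': 0.0, 'width': 0.0936756521559952}
top jig [([0.483, -0.1986, 0.0021], 0.75), ([0.4102, -0.2052, 0.0239], 0.75)] ['centre', 'score']
top lever_handle [([0.4277, -0.2922, 0.0541], 0.97)] ['centre', 'score']
top pointer_tip [([0.4838, -0.3919, -0.0025], 0.5)] ['centre', 'score']
top rider_tip [([0.4086, -0.2024, 0.0217], 0.4)] ['centre', 'score']
top clamp_knob [([0.4288, -0.0993, 0.0533], 0.68)] ['centre', 'score
[... 982 characters left out ...]
clamp_knob [([0.4304, -0.103, 0.0518], 0.74)] ['centre', 'score']
side spare_cylinder [([0.3996, -0.3823, -0.001], 0.64)] ['centre', 'score']
side jig_hex_key [([0.4818, -0.3956, 0.0027], 0.65)] ['centre', 'score']
side oil [([0.6542, -0.0121, -0.0001], 0.97)] ['centre', 'score']
side marker [([0.4072, -0.2019, 0.0225], 0.72), ([0.4247, 0.0504, -0.0026], 0.57)] ['centre', 'score']
{'camera_matrix': array([[493.98242754,   0.        , 318.58662821],
       [  0.        , 493.98242754, 236.37495133],
       [  0.        ,   0.        ,   1.        ]]), 'k1': -0.01595632473996521, 'rvec': array([ 1.95055884, -0.61322923,  0.38452587]), 'tvec': array([-0.55892645,  0.12520032,  0.75854741])}
1.0
```

View both.

View pics/top1.png

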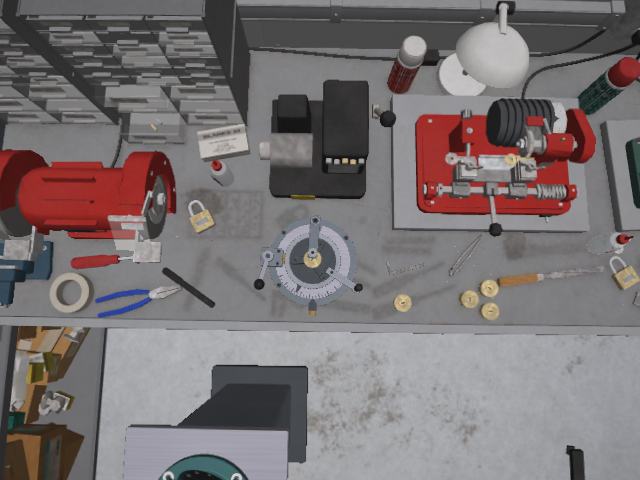

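View pics/side1.png

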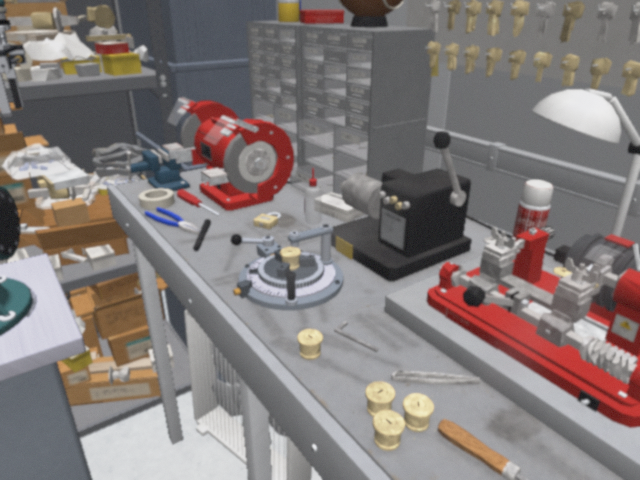

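```bash
cat >> h.py <<'E'
from scipy.spatial.transform import Rotation as Ro
def plan(pos,yaw,n,start=None):
    """rows from the present pose to tool-down pose (pos,yaw) in n rows, straight line + even turn"""
    o=robot.get_obs()
    p,R=(o['tool_pos'],Ro.from_euler('xyz',o['ee_rot'])) if start is None else (np.array(start[0]),Ro.from_euler('xyz',[np.pi,0,start[1]]))
    Rt=Ro.from_euler('xyz',[np.pi,0,yaw]); w=(R.inv()*Rt).as_rotvec()/n
    T=[];d=(np.array(pos)-p)/n
    for i in range(n):
        Ri=R*Ro.from_rotvec(w*i); T.append(np.round(Ri.inv().apply(d)/.04,2).tolist())
    for k in range(0,n,8): print(T[k:k+8])
    print('twist',np.round(w/.1,2).tolist(),'n',n)
def arc(c,r,a0,a1,z,yoff,n):
    pass
def proj(P,m):
    P=np.atleast_2d(P);X=Ro.from_rotvec(m['rvec']).apply(P)+m['tvec'];s=X[:,:2]/X[:,2:];r2=(s**2).sum(1,keepdims=True)
    K=m['camera_matrix'];return s*(1+m['k1']*r2)*[K[0,0],K[1,1]]+K[:2,2]
def unproj(uv,m,z):
    uv=np.atleast_2d(np.float64(uv));K=m['camera_matrix'];d=(uv-K[:2,2])/[K[0,0],K[1,1]];s=d.copy()
    for _ in range(10): s=d/(1+m['k1']*(s**2).sum(1,keepdims=True))
    R=Ro.from_rotvec(m['rvec']).inv();v=R.apply(np.c_[s,np.ones(len(s))]);C=-R.apply(m['tvec'])
    return C+v*((z-C[2])/v[:,2:])
E
python3 - <<'E'
from h import *
m=robot.camera_model("wrist");o=robot.get_obs();R=Ro.from_euler('xyz',o['ee_rot']);Rc=Ro.from_rotvec(m['rvec']).inv()
print(m['camera_matrix'],R.inv().apply(-Rc.apply(m['tvec'])-o['tool_pos']),(R.inv()*Rc).as_matrix().round(3))
plan([0.42,-0.20,0.36],1.40,20)
E
```

```text
[[383.29561854   0.         315.04878963]
 [  0.         383.29561854 235.20334661]
 [  0.           0.           1.        ]] [ 0.07227903 -0.0008603   0.02017755] [[-0.    -0.971 -0.241]
 [ 1.    -0.     0.   ]
 [-0.    -0.241  0.971]]
[[-0.58, -0.75, 0.06], [-0.63, -0.71, 0.06], [-0.68, -0.67, 0.06], [-0.72, -0.62, 0.06], [-0.77, -0.56, 0.06], [-0.8, -0.51, 0.06], [-0.84, -0.45, 0.06], [-0.87, -0.39, 0.06]]
[[-0.89, -0.33, 0.06], [-0.91, -0.26, 0.06], [-0.93, -0.2, 0.06], [-0.94, -0.13, 0.06], [-0.95, -0.07, 0.06], [-0.95, 0.0, 0.06], [-0.95, 0.07, 0.06], [-0.94, 0.13, 0.06]]
[[-0.93, 0.2, 0.06], [-0.91, 0.27, 0.06], [-0.89, 0.33, 0.06], [-0.87, 0.39, 0.06]]
twist [0.0, -0.0, 0.71] n 20
```

Emit:
play_rows:
  translation:
    - [-0.58, -0.75, 0.06]
    - [-0.63, -0.71, 0.06]
    - [-0.68, -0.67, 0.06]
    - [-0.72, -0.62, 0.06]
    - [-0.77, -0.56, 0.06]
    - [-0.8, -0.51, 0.06]
    - [-0.84, -0.45, 0.06]
    - [-0.87, -0.39, 0.06]
  twist:
    - [0, 0, 0.71]
    - [0, 0, 0.71]
    - [0, 0, 0.71]
    - [0, 0, 0.71]
    - [0, 0, 0.71]
    - [0, 0, 0.71]
    - [0, 0, 0.71]
    - [0, 0, 0.71]
  gripper: [-1, -1, -1, -1, -1, -1, -1, -1]

```text
time: 1.8
tool_pos: [0.2745, 0.2306, 0.3856]
ee_rot: [3.141, 0.0, 2.243]
wrist_force: [0.2, 0.0, 0.3]
width: 0.033
finger_force: 0.0
```

Emit:
play_rows:
  translation:
    - [-0.89, -0.33, 0.06]
    - [-0.91, -0.26, 0.06]
    - [-0.93, -0.2, 0.06]
    - [-0.94, -0.13, 0.06]
    - [-0.95, -0.07, 0.06]
    - [-0.95, 0, 0.06]
    - [-0.95, 0.07, 0.06]
    - [-0.94, 0.13, 0.06]
  twist:
    - [0, 0, 0.71]
    - [0, 0, 0.71]
    - [0, 0, 0.71]
    - [0, 0, 0.71]
    - [0, 0, 0.71]
    - [0, 0, 0.71]
    - [0, 0, 0.71]
    - [0, 0, 0.71]
  gripper: [-1, -1, -1, -1, -1, -1, -1, -1]

```text
time: 2.6
tool_pos: [0.3701, -0.0582, 0.3665]
ee_rot: [3.14, 0.0, 1.673]
wrist_force: [0.8, -0.2, 0.5]
width: 0.0002
finger_force: 0.0
```

Emit:
play_rows:
  translation:
    - [-0.93, 0.35, 0.06]
    - [-0.95, 0.45, 0.06]
    - [-0.95, 0.5, 0.06]
    - [-0.95, 0.55, 0.06]
    - [-0.5, 0.2, 0]
    - [0, 0, 0]
    - [0, 0, 0]
  twist:
    - [0, 0, 0.71]
    - [0, 0, 0.71]
    - [0, 0, 0.71]
    - [0, 0, 0.71]
    - [0, 0, 0]
    - [0, 0, 0]
    - [0, 0, 0]
  gripper: [-1, -1, -1, -1, -1, -1, -1]

```text
time: 3.3
tool_pos: [0.4479, -0.2293, 0.3564]
ee_rot: [-3.141, -0.001, 1.392]
wrist_force: [0.3, -0.2, 0.4]
width: 0.0006
finger_force: 0.0
```

Run:
```python
from h import *
o=robot.get_obs();print(o['tool_pos'],o['ee_rot'],o['time'],o['joint_positions'])
m=robot.camera_model("wrist")
im=robot.snapshot("wrist");cv2.imwrite("pics/w1.png",im[:,:,::-1])
import pickle;pickle.dump(m,open("w1.pkl","wb"))
for n in ["jig","lever_handle","pointer_tip","rider_tip","clamp_knob"]:
    r=robot.spot_point(n,"wrist"); print(n,[(np.round(d["centre"],4).tolist(),round(d["score"],2),proj(d["centre"],m).round().tolist()) for d in r[:2]])
```

```text
[ 0.44791714 -0.22933353  0.35642407] [-3.14082723e+00 -1.00603581e-03  1.39213755e+00] 3.3 [-5.86104936e-01 -2.17326369e-03  1.55906303e+00  6.20434450e-04
  1.58580431e+00 -4.07437571e-01]
jig [([0.4799, -0.1987, 0.0023], 0.75, [[349.0, 180.0]]), ([0.4046, -0.2055, 0.0261], 0.74, [[262.0, 208.0]])]
lever_handle []
pointer_tip [([0.4163, -0.1682, 0.0226], 0.63, [[267.0, 159.0]])]
rider_tip [([0.4072, -0.2012, 0.0258], 0.93, [[264.0, 202.0]])]
clamp_knob [([0.4333, -0.0988, 0.0564], 0.75, [[264.0, 56.0]])]
```

View pics/w1.png

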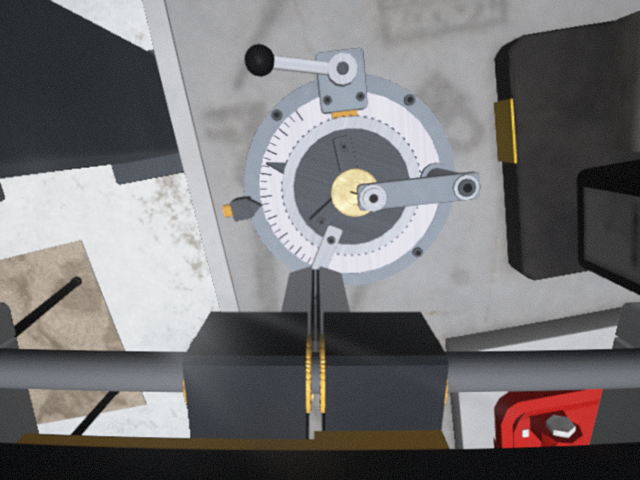

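Run:
```python
from h import *
import pickle;m=pickle.load(open("w1.pkl","rb"))
pin=unproj([343,68],m,.05)[0];kn=unproj([259.5,60],m,.053)[0];rt=unproj([262,205],m,.024)[0];pt=unproj([269,165],m,.024)[0]
post=unproj([467,187],m,.09)[0]
print(pin,kn,np.hypot(*(kn-pin)[:2]),np.degrees(np.arctan2(*(kn-pin)[[1,0]])),rt,pt,post)
# fit: circle points of scale plate edge: by brightness along rays
g=cv2.imread("pics/w1.png");
# joint fit of centre from knob dir: yaw
a=np.arctan2(*(kn-pin)[[1,0]])-np.radians(170);print('yaw if home',a,'centre',pin[:2]+.088*np.array([np.sin(a),-np.cos(a)]))
big=cv2.resize(g[40:300,210:430],None,fx=2.7,fy=2.3*2.7/2.3,interpolation=cv2.INTER_CUBIC)[:600];cv2.imwrite("pics/w1c.png",big);print(big.shape)
```

```text
[ 0.48538871 -0.11507692  0.05      ] [ 0.42920014 -0.10004688  0.053     ] 0.05816405234303878 165.0243955272935 [ 0.40503117 -0.20364357  0.024     ] [ 0.41738256 -0.17279159  0.024     ] [ 0.54893079 -0.20644151  0.09      ]
yaw if home -0.0868406803256847 centre [ 0.47775633 -0.20274531]
(600, 594, 3)
```

View pics/w1c.png

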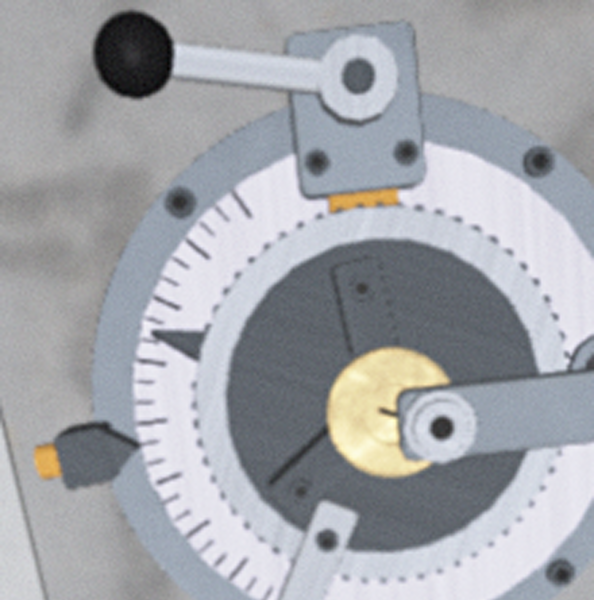

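```bash
cat >> h.py <<'E'
def path(poses):
    """rows through world poses (x,y,z,yaw), from the measured one"""
    o=robot.get_obs();p=o['tool_pos'];R=Ro.from_euler('xyz',o['ee_rot']);T=[];W=[]
    for q in poses:
        Rt=Ro.from_euler('xyz',[np.pi,0,q[3]])
        T.append(np.round(R.inv().apply(np.array(q[:3])-p)/.04,2).tolist());W.append(np.round((R.inv()*Rt).as_rotvec()/.1,2).tolist());p=np.array(q[:3]);R=Rt
    for k in range(0,len(T),8): print(T[k:k+8],'\n',W[k:k+8])
def knob(phi,s,z,sgn=1,r=.058,pin=(.4854,-.1151)):
    """tool pose pushing the knob; phi deg, s signed distance behind the knob (clockwise push: s>0)"""
    f=np.radians(phi);t=np.array([np.sin(f),-np.cos(f)]);c=np.array(pin)+r*np.array([np.cos(f),np.sin(f)])-s*t
    return [*c,z,f-np.pi/2]
def show(name,parts=()):
    o=robot.get_obs();m=robot.camera_model("wrist") if name!='top' else robot.camera_model(name);im=robot.snapshot(name)
    return o,m,im
E
python3 - <<'E'
from h import *
o=robot.get_obs();a=np.r_[o['tool_pos'],1.392];b=np.array(knob(165,.03,.26));c=np.array(knob(165,.03,.242))
path([a+(b-a)*k/4 for k in range(1,5)]+[(b+c)/2,c,c])
print('push')
import h
# continuing relative rows: print rows between consecutive arc poses
P=[knob(165,.03,.242),knob(165,.022,.242)]+[knob(165-f,.0185,.242) for f in range(4,61,4)]
for p,q in zip(P,P[1:]):
    R=Ro.from_euler('xyz',[np.pi,0,p[3]]);print(np.round(R.inv().apply(np.array(q[:3])-p[:3])/.04,2),round((p[3]-q[3])/.1,2))
E
```

```text
[[0.58, -0.27, 0.61], [0.58, -0.28, 0.61], [0.57, -0.3, 0.61], [0.56, -0.31, 0.61], [0.0, -0.0, 0.23], [0.0, -0.0, 0.23], [0.0, 0.0, 0.0]] 
 [[0.01, 0.0, 0.23], [0.0, -0.0, 0.21], [0.0, -0.0, 0.21], [0.0, -0.0, 0.21], [0.0, 0.0, 0.0], [0.0, 0.0, 0.0], [0.0, 0.0, 0.0]]
push
[ 0.2 -0.  -0. ] 0.0
[ 0.19 -0.03 -0.  ] 0.7
[ 0.1  -0.03 -0.  ] 0.7
[ 0.1  -0.03 -0.  ] 0.7
[ 0.1  -0.03 -0.  ] 0.7
[ 0.1  -0.03 -0.  ] 0.7
[ 0.1  -0.03 -0.  ] 0.7
[ 0.1  -0.03 -0.  ] 0.7
[ 0.1  -0.03 -0.  ] 0.7
[ 0.1  -0.03 -0.  ] 0.7
[ 0.1  -0.03 -0.  ] 0.7
[ 0.1  -0.03 -0.  ] 0.7
[ 0.1  -0.03 -0.  ] 0.7
[ 0.1  -0.03 -0.  ] 0.7
[ 0.1  -0.03 -0.  ] 0.7
[ 0.1  -0.03 -0.  ] 0.7
```

Emit:
play_rows:
  translation:
    - [0.58, -0.27, 0.61]
    - [0.58, -0.28, 0.61]
    - [0.57, -0.3, 0.61]
    - [0.56, -0.31, 0.61]
    - [0, 0, 0.23]
    - [0, 0, 0.23]
    - [0, 0, 0]
    - [0, 0, 0]
  twist:
    - [0, 0, 0.23]
    - [0, 0, 0.21]
    - [0, 0, 0.21]
    - [0, 0, 0.21]
    - [0, 0, 0]
    - [0, 0, 0]
    - [0, 0, 0]
    - [0, 0, 0]
  gripper: [-1, -1, -1, -1, -1, -1, -1, -1]

```text
time: 4.4
tool_pos: [0.4225, -0.131, 0.2416]
ee_rot: [3.14, 0.001, 1.306]
wrist_force: [-0.3, -0.8, -0.1]
width: 0.0009
finger_force: 0.0
```

Emit:
play_rows:
  translation:
    - [0.2, 0, 0]
    - [0.19, -0.03, 0]
    - [0.1, -0.03, 0]
    - [0.1, -0.03, 0]
    - [0.1, -0.03, 0]
    - [0.1, -0.03, 0]
  twist:
    - [0, 0, 0]
    - [0, 0, 0.7]
    - [0, 0, 0.7]
    - [0, 0, 0.7]
    - [0, 0, 0.7]
    - [0, 0, 0.7]
  gripper: [-1, -1, -1, -1, -1, -1]

```text
time: 5.0
tool_pos: [0.4275, -0.0985, 0.2417]
ee_rot: [3.14, 0.001, 0.953]
wrist_force: [-1.5, -0.8, 1.3]
width: 0.0005
finger_force: 1.2
```

Run:
```python
from h import *
o=robot.get_obs();print(o['tool_pos'],o['ee_rot'],o['time'],knob(165-20,.0185,.242))
im=robot.snapshot("wrist");cv2.imwrite("pics/w2.png",im[:,:,::-1])
```

```text
[ 0.4275082  -0.0985291   0.24170138] [3.14008435e+00 1.21104209e-03 9.53409556e-01] 5.0 [np.float64(0.4272780173587441), np.float64(-0.09698687951098567), 0.242, np.float64(0.9599310885968815)]
```

View pics/w2.png

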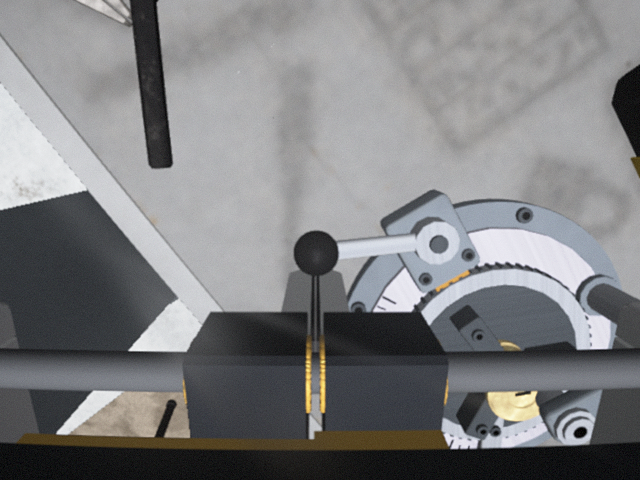

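Emit:
play_rows:
  translation:
    - [0.1, -0.03, 0]
    - [0.1, -0.03, 0]
    - [0.1, -0.03, 0]
    - [0.1, -0.03, 0]
    - [0.1, -0.03, 0]
    - [0.1, -0.03, 0]
    - [0.1, -0.03, 0]
    - [0.1, -0.03, 0]
  twist:
    - [0, 0, 0.7]
    - [0, 0, 0.7]
    - [0, 0, 0.7]
    - [0, 0, 0.7]
    - [0, 0, 0.7]
    - [0, 0, 0.7]
    - [0, 0, 0.7]
    - [0, 0, 0.7]
  gripper: [-1, -1, -1, -1, -1, -1, -1, -1]

```text
time: 5.85
tool_pos: [0.4448, -0.0702, 0.2412]
ee_rot: [-3.141, 0.001, 0.395]
wrist_force: [-3.5, 0.2, 2.0]
width: 0.0007
finger_force: 1.5
```

Emit:
play_rows:
  translation:
    - [0.1, -0.03, 0]
    - [0.1, -0.03, 0]
    - [0.05, -0.01, 0]
    - [0, 0, 0]
  twist:
    - [0, 0, 0.7]
    - [0, 0, 0.7]
    - [0, 0, 0.35]
    - [0, 0, 0]
  gripper: [-1, -1, -1, -1]

```text
time: 6.25
tool_pos: [0.4534, -0.064, 0.2409]
ee_rot: [-3.14, 0.001, 0.223]
wrist_force: [-2.5, 0.5, 1.0]
width: 0.0003
finger_force: 1.1
```

Run:
```python
from h import *
o=robot.get_obs();print(o['tool_pos'],o['ee_rot'],o['time'],knob(165-62,.0185,.242),knob(165-66,.0185,.242))
im=robot.snapshot("wrist");r=robot.spot_point("clamp_knob","wrist")
for d in r: c=d['centre'];print(c,d['score'],np.degrees(np.arctan2(c[1]+.1151,c[0]-.4854)))
```

```text
[ 0.45337004 -0.06404368  0.24093985] [-3.14001515e+00  8.39152514e-04  2.22979148e-01] 6.25 [np.float64(0.45432699264952897), np.float64(-0.06274813074781785), 0.242, np.float64(0.22689280275926293)] [np.float64(0.45805456672665656), np.float64(-0.06070811384872627), 0.242, np.float64(0.15707963267948966)]
[0.476, -0.0559, 0.0575] 0.7 99.02231938605587
```

Emit:
play_rows:
  translation:
    - [0.03, -0.01, 0]
    - [0.03, -0.01, 0]
    - [0.02, -0.01, 0]
    - [0, 0, 0]
  twist:
    - [0, 0, 0.2]
    - [0, 0, 0.2]
    - [0, 0, 0.1]
    - [0, 0, 0]
  gripper: [-1, -1, -1, -1]

```text
time: 6.75
tool_pos: [0.4563, -0.0625, 0.2406]
ee_rot: [-3.141, -0.0, 0.172]
wrist_force: [-2.3, 2.3, 1.0]
width: 0.0003
finger_force: 1.3
```

Emit:
play_rows:
  translation:
    - [0.03, -0.01, 0]
    - [0, 0, 0]
  twist:
    - [0, 0, 0.15]
    - [0, 0, 0]
  gripper: [-1, -1]

```text
time: 6.95
tool_pos: [0.4575, -0.0619, 0.2406]
ee_rot: [-3.141, -0.0, 0.156]
wrist_force: [-3.5, 1.8, 1.7]
width: 0.0007
finger_force: 1.2
```

Emit:
play_rows:
  translation:
    - [0.03, -0.01, 0]
    - [0, 0, 0]
  twist:
    - [0, 0, 0.1]
    - [0, 0, 0]
  gripper: [-1, -1]

```text
time: 7.15
tool_pos: [0.4586, -0.0614, 0.2406]
ee_rot: [3.142, 0.0, 0.147]
wrist_force: [-2.7, 1.3, 1.5]
width: 0.0001
finger_force: 1.5
```

Emit:
play_rows:
  translation:
    - [0.03, 0, 0]
    - [0, 0, 0]
  twist:
    - [0, 0, 0.1]
    - [0, 0, 0]
  gripper: [-1, -1]

```text
time: 7.35
tool_pos: [0.4592, -0.0612, 0.2406]
ee_rot: [-3.141, 0.003, 0.136]
wrist_force: [-6.0, 1.6, 3.5]
width: 0.0004
finger_force: 2.9
```

Run:
```python
from h import *
o=robot.get_obs();a=np.r_[o['tool_pos'],o['ee_rot'][2]];b=np.array([.425,-.065,.243,.136]);c=np.array([.415,-.075,.30,.136]);d=np.array([.3987,-.2767,.30,2.60])
path([(a+b)/2,b,(b+c)/2,c]+[c+(d-c)*k/25 for k in range(1,26)])
```

```text
[[-0.43, -0.01, -0.03], [-0.43, -0.01, -0.03], [-0.14, 0.11, -0.71], [-0.14, 0.11, -0.71], [-0.04, 0.2, 0.0], [-0.06, 0.19, 0.0], [-0.08, 0.19, 0.0], [-0.1, 0.18, 0.0]] 
 [[-0.0, 0.03, 0.0], [0.0, -0.0, 0.0], [0.0, 0.0, 0.0], [0.0, 0.0, 0.0], [0.0, 0.0, -0.99], [0.0, 0.0, -0.99], [-0.0, 0.0, -0.99], [0.0, 0.0, -0.99]]
[[-0.12, 0.17, 0.0], [-0.13, 0.15, 0.0], [-0.15, 0.14, 0.0], [-0.16, 0.12, 0.0], [-0.17, 0.11, 0.0], [-0.18, 0.09, 0.0], [-0.19, 0.07, 0.0], [-0.2, 0.05, 0.0]] 
 [[0.0, 0.0, -0.99], [-0.0, 0.0, -0.99], [0.0, 0.0, -0.99], [0.0, 0.0, -0.99], [0.0, 0.0, -0.99], [0.0, 0.0, -0.99], [-0.0, 0.0, -0.99], [0.0, 0.0, -0.99]]
[[-0.2, 0.03, 0.0], [-0.2, 0.01, 0.0], [-0.2, -0.01, -0.0], [-0.2, -0.03, -0.0], [-0.2, -0.04, -0.0], [-0.19, -0.06, -0.0], [-0.18, -0.08, -0.0], [-0.18, -0.1, -0.0]] 
 [[0.0, 0.0, -0.99], [0.0, 0.0, -0.99], [0.0, 0.0, -0.99], [0.0, 0.0, -0.99], [0.0, 0.0, -0.99], [-0.0, 0.0, -0.99], [0.0, 0.0, -0.99], [0.0, 0.0, -0.99]]
[[-0.17, -0.12, -0.0], [-0.15, -0.13, -0.0], [-0.14, -0.15, -0.0], [-0.12, -0.16, -0.0], [-0.11, -0.17, -0.0]] 
 [[0.0, 0.0, -0.99], [0.0, 0.0, -0.99], [0.0, 0.0, -0.99], [-0.0, 0.0, -0.99], [0.0, 0.0, -0.99]]
```

Emit:
play_rows:
  translation:
    - [-0.43, 0, 0]
    - [-0.43, 0, -0.05]
    - [-0.14, 0.11, -0.71]
    - [-0.14, 0.11, -0.71]
    - [-0.04, 0.2, 0]
    - [-0.06, 0.19, 0]
    - [-0.08, 0.19, 0]
    - [-0.1, 0.18, 0]
  twist:
    - [0, 0, 0]
    - [0, 0, 0]
    - [0, 0, 0]
    - [0, 0, 0]
    - [0, 0, -0.99]
    - [0, 0, -0.99]
    - [0, 0, -0.99]
    - [0, 0, -0.99]
  gripper: [-1, -1, -1, -1, -1, -1, -1, -1]

```text
time: 8.15
tool_pos: [0.4143, -0.1095, 0.3002]
ee_rot: [3.138, -0.002, 0.536]
wrist_force: [-0.2, -0.3, -0.6]
width: 0.0007
finger_force: 0.0
```

Emit:
play_rows:
  translation:
    - [-0.12, 0.17, 0]
    - [-0.13, 0.15, 0]
    - [-0.15, 0.14, 0]
    - [-0.16, 0.12, 0]
    - [-0.17, 0.11, 0]
    - [-0.18, 0.09, 0]
    - [-0.19, 0.07, 0]
    - [-0.2, 0.05, 0]
  twist:
    - [0, 0, -0.99]
    - [0, 0, -0.99]
    - [0, 0, -0.99]
    - [0, 0, -0.99]
    - [0, 0, -0.99]
    - [0, 0, -0.99]
    - [0, 0, -0.99]
    - [0, 0, -0.99]
  gripper: [-1, -1, -1, -1, -1, -1, -1, -1]

```text
time: 8.95
tool_pos: [0.4086, -0.1744, 0.3]
ee_rot: [3.138, 0.002, 1.328]
wrist_force: [0.1, 0.9, -0.2]
width: 0.0003
finger_force: 0.0
```

Emit:
play_rows:
  translation:
    - [-0.2, 0.03, 0]
    - [-0.2, 0.01, 0]
    - [-0.2, -0.01, 0]
    - [-0.2, -0.03, 0]
    - [-0.2, -0.04, 0]
    - [-0.19, -0.06, 0]
    - [-0.18, -0.08, 0]
    - [-0.18, -0.1, 0]
  twist:
    - [0, 0, -0.99]
    - [0, 0, -0.99]
    - [0, 0, -0.99]
    - [0, 0, -0.99]
    - [0, 0, -0.99]
    - [0, 0, -0.99]
    - [0, 0, -0.99]
    - [0, 0, -0.99]
  gripper: [-1, -1, -1, -1, -1, -1, -1, -1]

```text
time: 9.75
tool_pos: [0.4035, -0.2387, 0.3]
ee_rot: [3.14, 0.004, 2.12]
wrist_force: [0.3, -0.6, -0.2]
width: 0.0006
finger_force: 0.0
```

Emit:
play_rows:
  translation:
    - [-0.17, -0.12, 0]
    - [-0.15, -0.13, 0]
    - [-0.14, -0.15, 0]
    - [-0.12, -0.16, 0]
    - [-0.11, -0.17, 0]
    - [0, 0, 0]
    - [0, 0, 0]
  twist:
    - [0, 0, -0.99]
    - [0, 0, -0.99]
    - [0, 0, -0.99]
    - [0, 0, -0.99]
    - [0, 0, -0.99]
    - [0, 0, 0]
    - [0, 0, 0]
  gripper: [-1, -1, -1, -1, -1, -1, -1]

```text
time: 10.45
tool_pos: [0.4004, -0.2785, 0.2997]
ee_rot: [-3.141, 0.002, 2.609]
wrist_force: [-0.6, 0.4, -0.1]
width: 0.0005
finger_force: 0.0
```

Run:
```python
from h import *
import pickle
o,m,im=show("wrist");print(o['tool_pos'],o['ee_rot'],o['time']);pickle.dump(m,open("w3.pkl","wb"))
cv2.imwrite("pics/w3.png",im[:,:,::-1])
for n in ["lever_handle","pointer_tip","rider_tip","clamp_knob","jig"]:
    r=robot.spot_point(n,"wrist"); print(n,[(np.round(d["centre"],4).tolist(),round(d["score"],2),proj(d["centre"],m).round().tolist()) for d in r[:2]])
```

```text
[ 0.40035443 -0.27847463  0.29969833] [-3.14133839e+00  1.78653595e-03  2.60910228e+00] 10.45
lever_handle []
pointer_tip [([0.4174, -0.1661, 0.0273], 0.65, [[476.0, 186.0]])]
rider_tip [([0.4043, -0.2048, 0.0246], 0.85, [[415.0, 198.0]])]
clamp_knob []
jig [([0.4817, -0.2023, 0.0046], 0.66, [[456.0, 279.0]]), ([0.4161, -0.1708, 0.0254], 0.58, [[468.0, 188.0]])]
```

View pics/w3.png

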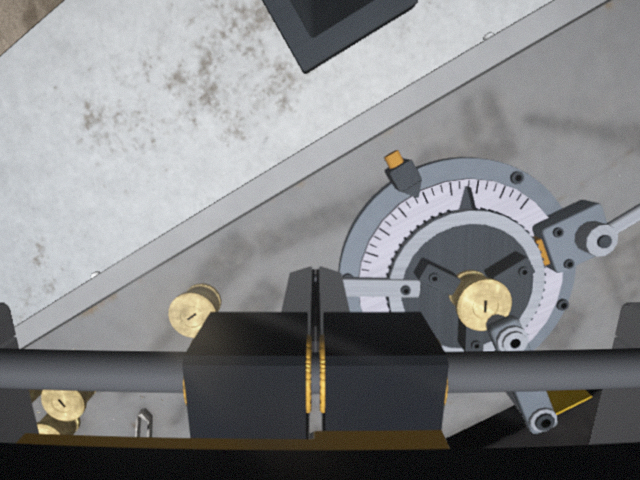

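```bash
cat >> h.py <<'E'
C=np.array([.478,-.203])
def ang(uv,m,z=.024):
    p=unproj(uv,m,z)[:,:2]-C;return np.degrees(np.arctan2(p[:,1],p[:,0]))%360,np.hypot(*p.T)
def lever(th,s,z):
    f=np.radians(th);t=np.array([-np.sin(f),np.cos(f)]);c=C+.104*np.array([np.cos(f),np.sin(f)])-s*t
    return [*c,z,f-np.pi/2]
def rel(P):
    for p,q in zip(P,P[1:]):
        R=Ro.from_euler('xyz',[np.pi,0,p[3]]);print(np.round(R.inv().apply(np.array(q[:3])-p[:3])/.04,2).tolist(),round((p[3]-q[3])/.1,2))
E
python3 - <<'E'
from h import *
import pickle
m=pickle.load(open("w3.pkl","rb"));m1=pickle.load(open("w1.pkl","rb"))
print(ang([[468,187],[417,195]],m),ang([[265.6,163.3],[261.1,204.4]],m1))
g=cv2.imread("pics/w3.png")[150:240,380:520];cv2.imwrite("pics/w3c.png",cv2.resize(g,None,fx=5.6,fy=5.6,interpolation=cv2.INTER_CUBIC))
rel([lever(239,.030,.30),lever(239,.030,.242),lever(239,.0175,.242)]+[lever(239+k,.0165,.242) for k in range(2,23,2)])
E
```

```text
(array([152.11353136, 179.56714467]), array([0.07016269, 0.07461992])) (array([153.06782144, 180.01692585]), array([0.0707035 , 0.07359533]))
[0.0, -0.0, 1.45] 0.0
[-0.31, 0.0, 0.0] 0.0
[-0.12, -0.01, -0.0] -0.35
[-0.09, -0.01, -0.0] -0.35
[-0.09, -0.01, -0.0] -0.35
[-0.09, -0.01, -0.0] -0.35
[-0.09, -0.01, -0.0] -0.35
[-0.09, -0.01, -0.0] -0.35
[-0.09, -0.01, -0.0] -0.35
[-0.09, -0.01, -0.0] -0.35
[-0.09, -0.01, -0.0] -0.35
[-0.09, -0.01, -0.0] -0.35
[-0.09, -0.01, -0.0] -0.35
```

View pics/w3c.png

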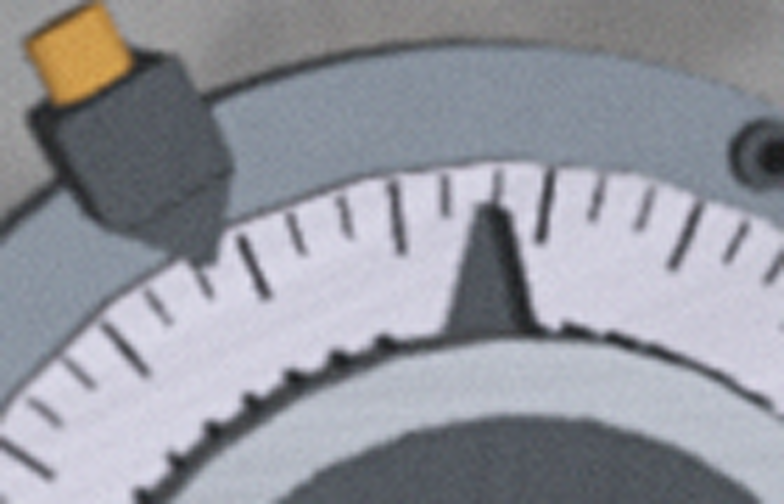

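Emit:
play_rows:
  translation:
    - [0, 0, 0.72]
    - [0, 0, 0.72]
    - [-0.2, 0, 0]
    - [-0.11, 0, 0]
    - [0, 0, 0]
    - [-0.12, 0, 0]
    - [-0.09, -0.01, 0]
    - [-0.09, -0.01, 0]
  twist:
    - [0, 0, 0]
    - [0, 0, 0]
    - [0, 0, 0]
    - [0, 0, 0]
    - [0, 0, 0]
    - [0, 0, -0.35]
    - [0, 0, -0.35]
    - [0, 0, -0.35]
  gripper: [-1, -1, -1, -1, -1, -1, -1, -1]

```text
time: 11.55
tool_pos: [0.4212, -0.2915, 0.2437]
ee_rot: [-3.14, 0.001, 2.718]
wrist_force: [-2.8, -0.5, -0.6]
width: 0.0006
finger_force: 0.9
```

Emit:
play_rows:
  translation:
    - [-0.09, -0.01, 0]
    - [-0.09, -0.01, 0]
    - [-0.09, -0.01, 0]
    - [-0.09, -0.01, 0]
    - [-0.09, -0.01, 0]
    - [-0.09, -0.01, 0]
    - [0, 0, 0]
  twist:
    - [0, 0, -0.35]
    - [0, 0, -0.35]
    - [0, 0, -0.35]
    - [0, 0, -0.35]
    - [0, 0, -0.35]
    - [0, 0, -0.35]
    - [0, 0, 0]
  gripper: [-1, -1, -1, -1, -1, -1, -1]

```text
time: 12.25
tool_pos: [0.4411, -0.3009, 0.2436]
ee_rot: [-3.14, 0.002, 2.927]
wrist_force: [-0.9, 0.1, 0.6]
width: 0.0005
finger_force: 0.0
```

Run:
```python
from h import *
import pickle
o,m,im=show("wrist");print(o['tool_pos'],o['ee_rot'],o['time'],lever(257,.0155,.242));pickle.dump(m,open("w4.pkl","wb"))
cv2.imwrite("pics/w4.png",im[:,:,::-1])
for n in ["lever_handle","pointer_tip","rider_tip"]:
    r=robot.spot_point(n,"wrist"); print(n,[(np.round(d["centre"],4).tolist(),round(d["score"],2),proj(d["centre"],m).round().tolist()) for d in r[:2]])
```

```text
[ 0.44110724 -0.30085743  0.24361452] [-3.13997855e+00  2.49461989e-03  2.92662918e+00] 12.25 [np.float64(0.4395023543440668), np.float64(-0.30084774539533454), 0.242, np.float64(2.91469985083053)]
lever_handle [([0.4569, -0.3023, 0.0563], 0.8, [[321.0, 329.0]])]
pointer_tip [([0.4095, -0.191, 0.0246], 0.61, [[510.0, 176.0]])]
rider_tip [([0.4029, -0.2024, 0.0289], 0.74, [[491.0, 169.0]])]
```

View pics/w4.png

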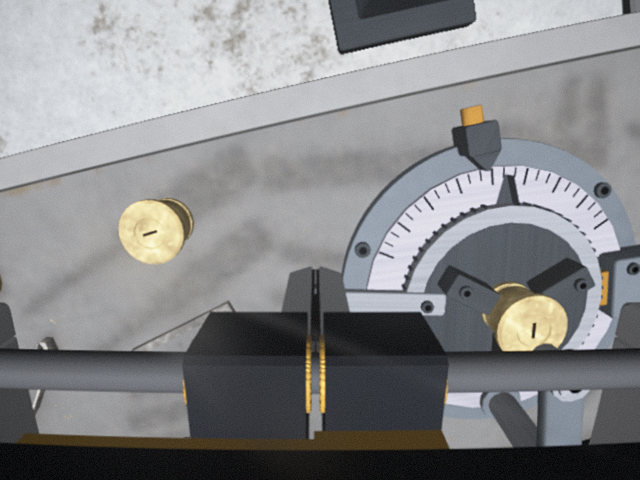

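```bash
cat >> h.py <<'E'
def polar(im,m,z,a0,a1,r0,r1,da=.1,dr=.25e-3):
    A=np.radians(np.arange(a0,a1,da));r=np.arange(r0,r1,dr);rr,aa=np.meshgrid(r,A,indexing='ij')
    P=np.stack([C[0]+rr*np.cos(aa),C[1]+rr*np.sin(aa),np.full(rr.shape,z)],-1).reshape(-1,3)
    uv=proj(P,m).reshape(*rr.shape,2).astype(np.float32)
    return cv2.remap(im,uv[...,0],uv[...,1],cv2.INTER_CUBIC)
E
python3 - <<'E'
from h import *
import pickle
m=pickle.load(open("w4.pkl","rb"));print(ang([[507,176],[488,170]],m))
g=cv2.cvtColor(cv2.imread("pics/w4.png"),cv2.COLOR_BGR2GRAY)
p=polar(g,m,.026,150,200,.06,.09,.5,.001)
for i in range(0,30,1): print(60+i,' '.join('%3d'%v for v in p[i,24:80:2]))
E
```

```text
(array([171.08406409, 179.05410523]), array([0.06952969, 0.07388286]))
60 219 217 218 219 163  49  49  53  85  93  96  94  93  86 146 219 224 222 222 220 220 219 219 221 217 220 220 221
61 216 217 217 219 216  73  50  49  71  92  89  94  90  91 178 223 223 222 221 225 223 226 224 222 221 220 221 219
62 220 220 221 221 227 117  46  45  58  92  90  90  90  94 207 220 216 218 219 218 220 219 220 220 222 225 224 223
63 218 221 218 216 223 169  47  50  52  95  89  95  90 132 216 215 216 216 217 217 218 214 217 217 218 219 219 218
64 218 213 215 214 212 204  57  49  48  82  93  95  91 166 222 220 219 221 219 218 216 217 216 219 216 219 216 217
65 216 213 201 215 217 214  92  50  45  72  90  92  89 197 219 218 217 218 216 218 219 218 220 218 221 220 221 219
66 214 212  86 197 217 220 146  49  52  56  95  87 110 218 218 219 197 213 218 220 217 218 219 216 221 219 219 220
67 217 212  58 210 213 218 190  50  52  53  92  89 139 225 223 225 133 167 222 221 220 219 224 218 216 219 220 217
68 219 214  61 212 221 223 217  66  44  45  90  87 181 228 224 227 138 156 230 224 227 226 224 219 222 222 22
[... 1720 characters left out ...]
45 152 154
84 154 151 150 149 153 153 151 151 157 157 152 150 150  80  89  90  90  93  95  96  94  95  98  93  47  97 159 153
85 150 149 150 153 147 153 149 154 151 152 156 153 152  89  91  94  92  89  87  95  90  91  99  99  50  52 109 156
86 150 152 147 153 151 152 152 152 151 151 150 153 150  90  89  90  91  91  93  93  95  97  94  92  53  50  47 127
87 147 149 149 150 150 151 149 152 154 154 154 155 153  86  92  93  88  89  99  95  96  97  93  96  53  53  50  92
88 131 130 130 138 130 136 141 141 151 151 155 149 159  91  90  93  90  96  98  96  94  93  92  96  47  50  47  93
89 145 141 144 138 144 144 137 133 120 117 111 115 127  84  93  91  85  91  96  94  95  96  96  87  44  51  47 101
```

Emit:
play_rows:
  translation:
    - [-0.09, -0.01, 0]
    - [-0.09, -0.01, 0]
    - [-0.09, -0.01, 0]
    - [0, 0, 0]
  twist:
    - [0, 0, -0.35]
    - [0, 0, -0.35]
    - [0, 0, -0.35]
    - [0, 0, 0]
  gripper: [-1, -1, -1, -1]

```text
time: 12.85
tool_pos: [0.4511, -0.3034, 0.2421]
ee_rot: [-3.141, 0.0, 3.032]
wrist_force: [0.1, 0.6, -0.6]
width: 0.0005
finger_force: 0.0
```

Run:
```python
from h import *
o=robot.get_obs();print(o['tool_pos'],o['ee_rot'],o['time'])
a=np.r_[o['tool_pos'],o['ee_rot'][2]];t=np.array([np.cos(a[3]),np.sin(a[3])])
b=a.copy();b[:2]+=.02*t;c=b.copy();c[2]=.315;d=np.array([.462,-.203,.315,3.12])
path([(a+b)/2,b,(b+c)/2,c]+[c+(d-c)*k/4 for k in range(1,5)])
```

```text
[ 0.45106887 -0.30338904  0.24214147] [-3.14138597e+00  3.68842303e-04  3.03153392e+00] 12.85
[[0.25, -0.0, -0.0], [0.25, 0.0, 0.0], [0.0, 0.0, -0.91], [0.0, 0.0, -0.91], [-0.12, 0.63, 0.0], [-0.14, 0.63, 0.0], [-0.15, 0.63, 0.0], [-0.17, 0.62, 0.0]] 
 [[-0.0, 0.0, -0.0], [0.0, 0.0, 0.0], [0.0, 0.0, 0.0], [0.0, 0.0, 0.0], [0.0, 0.0, -0.22], [0.0, 0.0, -0.22], [-0.0, 0.0, -0.22], [-0.0, 0.0, -0.22]]
```

Emit:
play_rows:
  translation:
    - [0.25, 0, 0]
    - [0.25, 0, 0]
    - [0, 0, -0.91]
    - [0, 0, -0.91]
    - [-0.12, 0.63, 0]
    - [-0.14, 0.63, 0]
    - [-0.15, 0.63, 0]
    - [-0.17, 0.62, 0]
  twist:
    - [0, 0, 0]
    - [0, 0, 0]
    - [0, 0, 0]
    - [0, 0, 0]
    - [0, 0, -0.22]
    - [0, 0, -0.22]
    - [0, 0, -0.22]
    - [0, 0, -0.22]
  gripper: [-1, -1, -1, -1, -1, -1, -1, -1]

```text
time: 13.65
tool_pos: [0.461, -0.2018, 0.3148]
ee_rot: [3.141, 0.0, 3.119]
wrist_force: [-0.8, 0.1, -0.6]
width: 0.0005
finger_force: 0.0
```

Emit:
play_rows:
  translation:
    - [0, 0, 0]
    - [0, 0, 0]
  twist:
    - [0, 0, 0]
    - [0, 0, 0]
  gripper: [-1, -1]

```text
time: 13.85
tool_pos: [0.4613, -0.2026, 0.3147]
ee_rot: [-3.141, -0.0, 3.12]
wrist_force: [0.8, -0.2, -0.1]
width: 0.0
finger_force: 0.0
```

```bash
cat >> h.py <<'E'
def measure(tag,pz=.027,pr=.027):
    import pickle
    o,m,im=show("wrist");print(o['tool_pos'].round(4),o['ee_rot'].round(4),o['time']);pickle.dump((m,im),open(tag+".pkl","wb"))
    cv2.imwrite(f"pics/{tag}.png",im[:,:,::-1]);g=cv2.cvtColor(im,cv2.COLOR_RGB2GRAY)
    return o,m,g
E
python3 - <<'E'
from h import *
o,m,g=measure("v1")
p=polar(g,m,.026,165,193,.06,.092,.5,.001)
for i in range(0,32,1): print(60+i,' '.join('%3d'%v for v in p[i,::2]))
E
```

```text
[ 0.4613 -0.2026  0.3147] [-3.1410e+00 -1.0000e-04  3.1201e+00] 13.85
60 222 222 228 227 223 228 229 218 139  88  97  95  95  96 184 225 229 228 227 225 229 226 227 226 225 225 221 223
61 228 228 226 226 225 227 225 227 169  97  94 100  93 110 204 229 224 225 227 225 225 225 227 226 226 228 227 226
62 224 224 223 223 223 222 221 225 194 104  94  93  89 139 219 220 223 220 221 220 222 223 225 224 225 225 228 227
63 220 219 220 222 221 217 223 223 208 124  87  96  92 171 224 220 224 220 220 222 217 222 221 221 222 223 223 225
64 224 222 223 221 222 223 224 223 222 152  89  92 100 192 225 224 222 225 223 226 224 224 224 221 219 221 223 223
65 222 220 220 221 221 222 222 225 224 180  97  94 115 205 226 224 224 223 223 221 225 222 225 224 223 199 218 221
66 219 223 221 225 222 226 221 223 229 202 111  88 127 222 227 225 226 223 224 223 223 224 224 224 224 147 189 228
67 223 227 224 226 227 227 230 228 230 224 132  86 169 230 230 228 228 229 226 227 227 225 225 222 227 130 187 226
68 229 227 231 228 228 227 226 229 229 235 159  95 187 234 228 225 228 230 229 231 228 230 226 229 219 130 184
[... 1949 characters left out ...]
58 159 161
86 156 161 160 159 158 159 162 158 157 163 111  95  96  97  98  95  98  93 100  96 100 122 157 164 157 158 162 160
87 162 155 158 162 162 159 158 158 154 165 119  90  95  91  93  97  98  98 101  96  96 125 163 163 158 162 157 160
88 149 152 151 151 151 152 154 153 152 147 116  94 102  94  97  99  96  96  99  97  93 126 143 146 141 139 135 138
89 139 136 133 139 124 136 131 126 138 151 117  94  95  95  96 100  95 101  99 100  94 136 150 139 143 138 142 136
90 148 145 141 144 142 145 146 149 157 164 127  95  94  92  97 100  96 104  95  98  98 132 150 143 152 152 147 146
91 146 144 141 139 141 145 145 151 156 159 126  90  93  94  97 100  97  96  96 100  95 130 155 154 151 150 148 145
```

```bash
cat >> h.py <<'E'
def centreline(g,m,z,a0,a1,r0,r1,thr,rt):
    da=.05;p=polar(g,m,z,a0,a1,r0,r1,da,.0005).astype(float);p=cv2.GaussianBlur(p,(5,3),0)
    out=[]
    for i,row in enumerate(p):
        k=row<thr
        # longest dark run
        e=np.flatnonzero(np.diff(np.r_[0,k.astype(int),0]));s,f=e[::2],e[1::2]
        if len(s): j=np.argmax(f-s);out.append((r0+i*.0005,a0+da*(s[j]+f[j]-1)/2,(f[j]-s[j])*da))
    o=np.array(out);c=np.polyfit(o[:,0]-rt,o[:,1],1)
    return c[1],c[0],o[:,1].mean(),np.std(o[:,1]-np.polyval(c,o[:,0]-rt)),o[:,2].min(),o[:,2].max()
def diff(g,m,pa=(170,186),ra=(171,191)):
    for z in (.024,.027,.029):
        P=centreline(g,m,z,*pa,.061,.068,155,.0715);Q=centreline(g,m,z,*ra,.078,.083,128,.0755);Q2=centreline(g,m,z,*ra,.085,.0865,128,.0755)
        print(z,np.round(P,2),np.round(Q,2),'tips diff',round(Q[0]-P[0],2),'mean diff',round(Q[2]-P[2],2),'body',Q2[2].round(2))
E
python3 - <<'E'
from h import *
import pickle
m,im=pickle.load(open("v1.pkl","rb"));g=cv2.cvtColor(im,cv2.COLOR_RGB2GRAY);diff(g,m)
E
```

```text
0.024 [1.7590e+02 1.7860e+01 1.7578e+02 2.0000e-02 1.7000e+00 5.0500e+00] [1.8035e+02 9.0900e+00 1.8039e+02 3.0000e-02 5.4000e+00 1.0000e+01] tips diff 4.45 mean diff 4.62 body 180.42
0.027 [1.7593e+02 1.4820e+01 1.7582e+02 3.0000e-02 1.8000e+00 5.2000e+00] [1.8031e+02 1.2730e+01 1.8037e+02 3.0000e-02 5.2000e+00 9.8000e+00] tips diff 4.38 mean diff 4.55 body 180.41
0.029 [1.7594e+02 1.3390e+01 1.7585e+02 2.0000e-02 1.8500e+00 5.2500e+00] [1.8032e+02 8.1800e+00 1.8036e+02 3.0000e-02 5.1000e+00 9.6500e+00] tips diff 4.38 mean diff 4.51 body 180.38
```

```bash
cat >> h.py <<'E'
P0=np.array([.4511,-.3034]);Y0=3.032
def lp(d,back=0,z=.242):
    f=np.radians(d);c,s=np.cos(f),np.sin(f);v=P0-C;q=C+[c*v[0]-s*v[1],s*v[0]+c*v[1]];y=Y0+f
    return np.array([*(q+back*np.array([np.cos(y),np.sin(y)])),z,y])
E
python3 - <<'E'
from h import *
o=robot.get_obs();a=np.r_[o['tool_pos'],3.12];b=lp(0,.02,.315)
path([a+(b-a)*k/4 for k in range(1,5)]+[lp(0,.02,.28),lp(0,.02),lp(0,.01),lp(0,.003)]+[lp(0),lp(1.2),lp(2.4),lp(3.4),lp(3.4)])
E
```

```text
[[0.17, -0.62, -0.0], [0.16, -0.62, -0.0], [0.15, -0.62, -0.0], [0.13, -0.63, -0.0], [0.0, -0.0, 0.87], [0.0, -0.0, 0.95], [-0.25, 0.0, 0.0], [-0.18, -0.0, -0.0]] 
 [[-0.01, -0.0, 0.21], [0.0, -0.0, 0.22], [0.0, -0.0, 0.22], [0.0, -0.0, 0.22], [0.0, 0.0, 0.0], [0.0, 0.0, 0.0], [0.0, 0.0, 0.0], [0.0, 0.0, 0.0]]
[[-0.07, -0.0, -0.0], [-0.05, -0.01, -0.0], [-0.05, -0.01, -0.0], [-0.04, -0.01, -0.0], [0.0, 0.0, 0.0]] 
 [[0.0, 0.0, 0.0], [0.0, 0.0, -0.21], [0.0, 0.0, -0.21], [-0.0, 0.0, -0.17], [0.0, 0.0, 0.0]]
```

Emit:
play_rows:
  translation:
    - [0.17, -0.62, 0]
    - [0.16, -0.62, 0]
    - [0.15, -0.62, 0]
    - [0.13, -0.63, 0]
    - [0, 0, 0.87]
    - [0, 0, 0.95]
    - [-0.25, 0, 0]
    - [-0.18, 0, 0]
  twist:
    - [0, 0, 0.21]
    - [0, 0, 0.22]
    - [0, 0, 0.22]
    - [0, 0, 0.22]
    - [0, 0, 0]
    - [0, 0, 0]
    - [0, 0, 0]
    - [0, 0, 0]
  gripper: [-1, -1, -1, -1, -1, -1, -1, -1]

```text
time: 14.7
tool_pos: [0.4494, -0.3036, 0.2418]
ee_rot: [3.141, -0.001, 3.031]
wrist_force: [1.1, -0.2, 0.3]
width: 0.0002
finger_force: 0.0
```

Emit:
play_rows:
  translation:
    - [-0.07, 0, 0]
    - [-0.05, -0.01, 0]
    - [-0.05, -0.01, 0]
    - [-0.04, -0.01, 0]
    - [0, 0, 0]
  twist:
    - [0, 0, 0]
    - [0, 0, -0.21]
    - [0, 0, -0.21]
    - [0, 0, -0.17]
    - [0, 0, 0]
  gripper: [-1, -1, -1, -1, -1]

```text
time: 15.2
tool_pos: [0.458, -0.3049, 0.2428]
ee_rot: [-3.141, 0.002, 3.093]
wrist_force: [-0.6, 0.6, -0.5]
width: 0.0006
finger_force: 0.0
```

Run:
```python
from h import *
o=robot.get_obs();print(o['tool_pos'],o['ee_rot'],lp(3.4))
m=robot.camera_model("wrist");g=cv2.cvtColor(robot.snapshot("wrist"),cv2.COLOR_RGB2GRAY)
try: diff(g,m,(172,190))
except Exception as e: print(e)
```

```text
[ 0.45798975 -0.30490597  0.24275332] [-3.14067055e+00  2.05867786e-03  3.09255703e+00] [ 0.45710171 -0.30481862  0.242       3.09134119]
0.024 [1.7990e+02 1.8930e+01 1.7977e+02 3.0000e-02 5.2500e+00 8.9000e+00] [1.8038e+02 2.7300e+00 1.8039e+02 2.0000e-02 8.8500e+00 1.2900e+01] tips diff 0.48 mean diff 0.62 body 181.43
0.027 [ 1.8109e+02 -3.0400e+00  1.8111e+02  3.0000e-02  5.3500e+00  9.0000e+00] [ 1.8144e+02 -1.2730e+01  1.8138e+02  3.0000e-02  8.5000e+00  1.2550e+01] tips diff 0.35 mean diff 0.27 body 182.35
0.029 [ 1.8187e+02 -2.0360e+01  1.8201e+02  2.0000e-02  5.4000e+00  9.0500e+00] [ 1.8216e+02 -2.3180e+01  1.8205e+02  2.0000e-02  8.2000e+00  1.2300e+01] tips diff 0.29 mean diff 0.03 body 182.97
```

Emit:
play_rows:
  translation:
    - [0.25, 0, 0]
    - [0.25, 0, 0]
    - [0, 0, -0.91]
    - [0, 0, -0.91]
    - [-0.01, 0.64, 0]
    - [-0.02, 0.64, 0]
    - [-0.03, 0.64, 0]
    - [-0.04, 0.64, 0]
  twist:
    - [0, 0, 0]
    - [0, 0, 0]
    - [0, 0, 0]
    - [0, 0, 0]
    - [0, 0, -0.07]
    - [0, 0, -0.07]
    - [0, 0, -0.07]
    - [0, 0, -0.07]
  gripper: [-1, -1, -1, -1, -1, -1, -1, -1]

```text
time: 16.05
tool_pos: [0.4445, -0.2008, 0.3146]
ee_rot: [3.141, 0.0, 3.119]
wrist_force: [0.0, -0.7, 0.5]
width: 0.0002
finger_force: 0.0
```

Emit:
play_rows:
  translation:
    - [-0.2, 0, 0]
    - [-0.1, 0, 0]
    - [0, 0, 0]
  twist:
    - [0, 0, 0]
    - [0, 0, 0]
    - [0, 0, 0]
  gripper: [-1, -1, -1]

```text
time: 16.35
tool_pos: [0.4577, -0.2026, 0.3146]
ee_rot: [-3.141, 0.0, 3.119]
wrist_force: [-0.9, -0.2, -0.4]
width: 0.0007
finger_force: 0.0
```

Run:
```python
from h import *
o,m,g=measure("v2");diff(g,m)
p=polar(cv2.imread("pics/v2.png"),m,.026,168,192,.055,.1,.04,.000075);cv2.imwrite("pics/v2p.png",p[::-1]);print(p.shape)
```

```text
[ 0.4577 -0.2026  0.3146] [-3.1411e+00  1.0000e-04  3.1193e+00] 16.35
0.024 [1.8004e+02 2.6430e+01 1.7986e+02 2.0000e-02 1.6500e+00 5.1000e+00] [1.8037e+02 1.1360e+01 1.8043e+02 4.0000e-02 5.4000e+00 1.0050e+01] tips diff 0.33 mean diff 0.57 body 180.38
0.027 [1.8000e+02 2.2680e+01 1.7985e+02 2.0000e-02 1.8000e+00 5.2500e+00] [1.8032e+02 1.5000e+01 1.8040e+02 4.0000e-02 5.1500e+00 9.8000e+00] tips diff 0.32 mean diff 0.55 body 180.35
0.029 [1.7997e+02 2.0710e+01 1.7983e+02 2.0000e-02 1.8500e+00 5.3000e+00] [1.8029e+02 1.9090e+01 1.8039e+02 4.0000e-02 5.0500e+00 9.6000e+00] tips diff 0.32 mean diff 0.56 body 180.34
(601, 600, 3)
```

View pics/v2p.png

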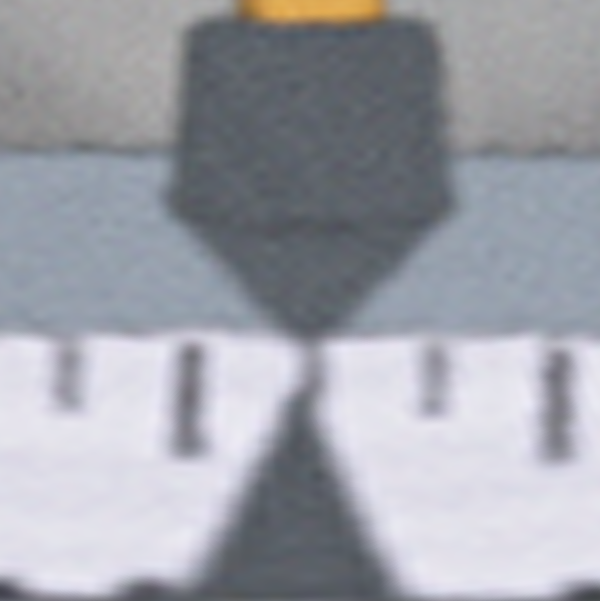

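Run:
```python
from h import *
o=robot.get_obs();a=np.r_[o['tool_pos'],3.12];E=np.array([.4580,-.3049,.242,3.093]);t=np.array([np.cos(3.093),np.sin(3.093),0,0])
b=E+.02*t;b[2]=.315;c=b.copy();c[2]=.28
path([a+(b-a)*k/4 for k in range(1,5)]+[c,E+.02*t,E+.010*t,E+.004*t])
```

```text
[[0.11, -0.63, -0.0], [0.1, -0.64, -0.0], [0.1, -0.64, -0.0], [0.1, -0.64, -0.0], [-0.0, -0.0, 0.87], [-0.0, -0.0, 0.95], [-0.25, -0.0, -0.0], [-0.15, 0.0, 0.0]] 
 [[-0.0, -0.0, 0.06], [-0.0, -0.0, 0.07], [-0.0, -0.0, 0.07], [0.0, -0.0, 0.07], [0.0, 0.0, 0.0], [0.0, 0.0, 0.0], [0.0, 0.0, 0.0], [0.0, 0.0, 0.0]]
```

Emit:
play_rows:
  translation:
    - [0.11, -0.63, 0]
    - [0.1, -0.64, 0]
    - [0.1, -0.64, 0]
    - [0.1, -0.64, 0]
    - [0, 0, 0.87]
    - [0, 0, 0.95]
    - [-0.25, 0, 0]
    - [-0.14, 0, 0]
  twist:
    - [0, 0, 0.06]
    - [0, 0, 0.07]
    - [0, 0, 0.07]
    - [0, 0, 0.07]
    - [0, 0, 0]
    - [0, 0, 0]
    - [0, 0, 0]
    - [0, 0, 0]
  gripper: [-1, -1, -1, -1, -1, -1, -1, -1]

```text
time: 17.2
tool_pos: [0.454, -0.3048, 0.2416]
ee_rot: [3.141, -0.001, 3.092]
wrist_force: [0.5, -0.2, 1.2]
width: 0.0006
finger_force: 0.0
```

Emit:
play_rows:
  translation:
    - [0, 0, 0]
    - [0, 0, 0]
  twist:
    - [0, 0, 0]
    - [0, 0, 0]
  gripper: [-1, -1]

```text
time: 17.4
tool_pos: [0.4546, -0.3047, 0.2444]
ee_rot: [-3.139, 0.004, 3.093]
wrist_force: [0.5, -0.3, 0.4]
width: 0.0005
finger_force: 0.0
```

```bash
cat > d.py <<'E'
from h import *
o=robot.get_obs();m=robot.camera_model("wrist");g=cv2.cvtColor(robot.snapshot("wrist"),cv2.COLOR_RGB2GRAY)
P=centreline(g,m,.026,172,190,.061,.068,155,.0715);Q=centreline(g,m,.026,171,191,.078,.083,128,.0755)
print(o['tool_pos'].round(4),o['wrist_force'].round(1),o['time'],'tips',round(Q[0]-P[0],2),'mean',round(Q[2]-P[2],2))
E
python3 d.py
```

```text
[ 0.4546 -0.3047  0.2444] [ 0.5 -0.3  0.4] 17.4 tips 0.26 mean 0.33
```

Emit:
play_rows:
  translation:
    - [-0.04, 0, 0]
    - [-0.04, 0, 0]
    - [0, 0, 0]
  twist:
    - [0, 0, 0]
    - [0, 0, 0]
    - [0, 0, 0]
  gripper: [-1, -1, -1]

```text
time: 17.75
tool_pos: [0.4569, -0.3042, 0.2422]
ee_rot: [-3.141, 0.001, 3.093]
wrist_force: [-0.2, 0.1, -0.1]
width: 0.0006
finger_force: 0.0
```

```bash
python3 d.py
```

```text
[ 0.4569 -0.3042  0.2422] [-0.2  0.1 -0.1] 17.75 tips 0.36 mean 0.38
```

Emit:
play_rows:
  translation:
    - [-0.015, 0, 0]
    - [0, 0, 0]
  twist:
    - [0, 0, 0]
    - [0, 0, 0]
  gripper: [-1, -1]

```text
time: 18.0
tool_pos: [0.4573, -0.3042, 0.2418]
ee_rot: [3.141, -0.0, 3.093]
wrist_force: [-0.7, 0.4, -0.4]
width: 0.0004
finger_force: 0.0
```

```bash
python3 d.py
```

```text
[ 0.4573 -0.3042  0.2418] [-0.7  0.4 -0.4] 18.0 tips 0.43 mean 0.4
```

Emit:
play_rows:
  translation:
    - [-0.015, 0, 0]
    - [0, 0, 0]
  twist:
    - [0, 0, 0]
    - [0, 0, 0]
  gripper: [-1, -1]

```text
time: 18.25
tool_pos: [0.4579, -0.3043, 0.2418]
ee_rot: [3.141, -0.0, 3.093]
wrist_force: [0.3, 0.4, 0.6]
width: 0.0006
finger_force: 0.0
```

```bash
python3 d.py
```

```text
[ 0.4579 -0.3043  0.2418] [0.3 0.4 0.6] 18.25 tips 0.42 mean 0.38
```

Emit:
play_rows:
  translation:
    - [-0.01, 0, 0]
    - [0, 0, 0]
  twist:
    - [0, 0, 0]
    - [0, 0, 0]
  gripper: [-1, -1]

```text
time: 18.5
tool_pos: [0.4583, -0.3043, 0.2418]
ee_rot: [3.141, -0.0, 3.093]
wrist_force: [0.5, 1.4, -0.1]
width: 0.0002
finger_force: 0.0
```

```bash
python3 d.py
```

```text
[ 0.4583 -0.3043  0.2418] [ 0.5  1.4 -0.1] 18.5 tips 0.49 mean 0.4
```

Emit:
play_rows:
  translation:
    - [-0.01, 0, 0]
    - [0, 0, 0]
  twist:
    - [0, 0, 0]
    - [0, 0, 0]
  gripper: [-1, -1]

```text
time: 18.75
tool_pos: [0.4585, -0.3043, 0.2418]
ee_rot: [3.141, -0.001, 3.093]
wrist_force: [-1.1, 0.9, 0.8]
width: 0.0007
finger_force: 0.6
```

```bash
python3 d.py
```

```text
[ 0.4585 -0.3043  0.2418] [-1.1  0.9  0.8] 18.75 tips 0.4 mean 0.4
```

Emit:
play_rows:
  translation:
    - [-0.01, 0, 0]
    - [0, 0, 0]
  twist:
    - [0, 0, 0]
    - [0, 0, 0]
  gripper: [-1, -1]

```text
time: 19.0
tool_pos: [0.459, -0.3044, 0.2418]
ee_rot: [3.142, -0.0, 3.093]
wrist_force: [-1.7, 0.2, 0.8]
width: 0.0005
finger_force: 0.7
```

```bash
python3 d.py
```

```text
[ 0.459  -0.3044  0.2418] [-1.7  0.2  0.8] 19.0 tips 0.08 mean 0.1
```

Emit:
play_rows:
  translation:
    - [0.15, 0, 0]
    - [0.25, 0, 0]
    - [0.05, 0, -0.91]
    - [0, 0, -0.91]
    - [-0.04, 0.63, 0]
    - [-0.08, 0.63, 0]
    - [-0.1, 0.63, 0]
    - [-0.1, 0.63, 0]
  twist:
    - [0, 0, 0]
    - [0, 0, 0]
    - [0, 0, 0]
    - [0, 0, 0]
    - [0, 0, -0.07]
    - [0, 0, -0.07]
    - [0, 0, -0.07]
    - [0, 0, -0.07]
  gripper: [-1, -1, -1, -1, -1, -1, -1, -1]

```text
time: 19.85
tool_pos: [0.4572, -0.2024, 0.3148]
ee_rot: [-3.142, 0.001, 3.12]
wrist_force: [-0.2, -0.7, 0.7]
width: 0.0005
finger_force: 0.0
```

Emit:
play_rows:
  translation:
    - [-0.06, 0, 0]
    - [0, 0, 0]
    - [0, 0, 0]
  twist:
    - [0, 0, 0]
    - [0, 0, 0]
    - [0, 0, 0]
  gripper: [-1, -1, -1]

```text
time: 20.15
tool_pos: [0.4599, -0.204, 0.3147]
ee_rot: [-3.141, 0.0, 3.12]
wrist_force: [0.9, 0.6, -0.8]
width: 0.0004
finger_force: 0.0
```

Run:
```python
from h import *
o,m,g=measure("v3");diff(g,m)
a=np.r_[o['tool_pos'],3.119]
# to above start of the closing push: pusher on far side of knob at phi=99
e=np.array(knob(99,-.032,.242));u=e.copy();u[2]=.315
n=30
path([a+(u-a)*k/n for k in range(1,n+1)]+[(e+u)/2,e,e])
print(e)
```

```text
[ 0.4599 -0.204   0.3147] [-3.1411e+00  1.0000e-04  3.1201e+00] 20.15
0.024 [1.8029e+02 6.7900e+00 1.8024e+02 2.0000e-02 1.7500e+00 5.0500e+00] [1.8038e+02 3.6400e+00 1.8040e+02 4.0000e-02 5.5500e+00 9.9500e+00] tips diff 0.1 mean diff 0.16 body 180.39
0.027 [1.8029e+02 8.5700e+00 1.8022e+02 2.0000e-02 1.8500e+00 5.1000e+00] [1.8036e+02 6.3600e+00 1.8039e+02 3.0000e-02 5.2500e+00 9.7000e+00] tips diff 0.07 mean diff 0.16 body 180.39
0.029 [1.8027e+02 8.2100e+00 1.8021e+02 2.0000e-02 1.8500e+00 5.2000e+00] [1.8036e+02 5.0000e+00 1.8039e+02 4.0000e-02 5.1500e+00 9.6000e+00] tips diff 0.09 mean diff 0.17 body 180.38
[[-0.04, 0.13, -0.0], [-0.02, 0.13, -0.0], [-0.01, 0.13, -0.0], [0.0, 0.13, -0.0], [0.01, 0.13, -0.0], [0.03, 0.13, -0.0], [0.04, 0.13, -0.0], [0.05, 0.12, -0.0]] 
 [[-0.0, -0.0, 0.99], [0.0, -0.0, 0.99], [-0.0, -0.0, 0.99], [0.0, -0.0, 0.99], [0.0, -0.0, 0.99], [0.0, -0.0, 0.99], [-0.0, -0.0, 0.99], [0.0, -0.0, 0.99]]
[[0.06, 0.12, -0.0], [0.08, 0.11, -0.0], [0.09, 0.1, -0.0], [0.09, 0.09, -0.0], [0.1, 0.08, -0.0], [0.11, 0.07, -0.0], [0.12, 0.06, -0.0], [0.12, 0.05, -0.0]]
[... 185 characters left out ...]
0.02, -0.0], [0.13, 0.01, -0.0], [0.13, -0.0, -0.0], [0.13, -0.02, -0.0], [0.13, -0.03, -0.0], [0.13, -0.04, -0.0], [0.12, -0.05, -0.0]] 
 [[0.0, -0.0, 0.99], [-0.0, -0.0, 0.99], [-0.0, -0.0, 0.99], [-0.0, -0.0, 0.99], [-0.0, -0.0, 0.99], [0.0, -0.0, 0.99], [-0.0, -0.0, 0.99], [0.0, -0.0, 0.99]]
[[0.12, -0.06, -0.0], [0.11, -0.08, -0.0], [0.1, -0.09, -0.0], [0.09, -0.1, -0.0], [0.08, -0.1, -0.0], [0.07, -0.11, -0.0], [-0.0, 0.0, 0.91], [0.0, -0.0, 0.91]] 
 [[-0.0, -0.0, 0.99], [-0.0, -0.0, 0.99], [0.0, -0.0, 0.99], [0.0, -0.0, 0.99], [-0.0, -0.0, 0.99], [0.0, -0.0, 0.99], [0.0, 0.0, 0.0], [0.0, 0.0, 0.0]]
[[0.0, 0.0, 0.0]] 
 [[0.0, 0.0, 0.0]]
[ 0.50793283 -0.05280817  0.242       0.15707963]
```

Emit:
play_rows:
  translation:
    - [-0.04, 0.13, 0]
    - [-0.02, 0.13, 0]
    - [-0.01, 0.13, 0]
    - [0, 0.13, 0]
    - [0.01, 0.13, 0]
    - [0.03, 0.13, 0]
    - [0.04, 0.13, 0]
    - [0.05, 0.12, 0]
  twist:
    - [0, 0, 0.99]
    - [0, 0, 0.99]
    - [0, 0, 0.99]
    - [0, 0, 0.99]
    - [0, 0, 0.99]
    - [0, 0, 0.99]
    - [0, 0, 0.99]
    - [0, 0, 0.99]
  gripper: [-1, -1, -1, -1, -1, -1, -1, -1]

```text
time: 21.0
tool_pos: [0.4729, -0.1638, 0.3145]
ee_rot: [-3.141, -0.0, 2.323]
wrist_force: [-0.5, 0.3, -0.4]
width: 0.0002
finger_force: 0.0
```

Emit:
play_rows:
  translation:
    - [0.06, 0.12, 0]
    - [0.08, 0.11, 0]
    - [0.09, 0.1, 0]
    - [0.09, 0.09, 0]
    - [0.1, 0.08, 0]
    - [0.11, 0.07, 0]
    - [0.12, 0.06, 0]
    - [0.12, 0.05, 0]
  twist:
    - [0, 0, 0.99]
    - [0, 0, 0.99]
    - [0, 0, 0.99]
    - [0, 0, 0.99]
    - [0, 0, 0.99]
    - [0, 0, 0.99]
    - [0, 0, 0.99]
    - [0, 0, 0.99]
  gripper: [-1, -1, -1, -1, -1, -1, -1, -1]

```text
time: 21.8
tool_pos: [0.4859, -0.1236, 0.3145]
ee_rot: [-3.141, 0.0, 1.531]
wrist_force: [0.5, 0.1, 0.4]
width: 0.0005
finger_force: 0.0
```

Emit:
play_rows:
  translation:
    - [0.13, 0.04, 0]
    - [0.13, 0.02, 0]
    - [0.13, 0.01, 0]
    - [0.13, 0, 0]
    - [0.13, -0.02, 0]
    - [0.13, -0.03, 0]
    - [0.13, -0.04, 0]
    - [0.12, -0.05, 0]
  twist:
    - [0, 0, 0.99]
    - [0, 0, 0.99]
    - [0, 0, 0.99]
    - [0, 0, 0.99]
    - [0, 0, 0.99]
    - [0, 0, 0.99]
    - [0, 0, 0.99]
    - [0, 0, 0.99]
  gripper: [-1, -1, -1, -1, -1, -1, -1, -1]

```text
time: 22.6
tool_pos: [0.499, -0.0833, 0.3145]
ee_rot: [-3.142, 0.0, 0.739]
wrist_force: [-0.2, 0.5, -0.4]
width: 0.0007
finger_force: 0.0
```

Emit:
play_rows:
  translation:
    - [0.12, -0.06, 0]
    - [0.11, -0.08, 0]
    - [0.1, -0.09, 0]
    - [0.09, -0.1, 0]
    - [0.08, -0.1, 0]
    - [0.07, -0.11, 0]
    - [0, 0, 0]
    - [0, 0, 0]
  twist:
    - [0, 0, 0.99]
    - [0, 0, 0.99]
    - [0, 0, 0.99]
    - [0, 0, 0.99]
    - [0, 0, 0.99]
    - [0, 0, 0.99]
    - [0, 0, 0]
    - [0, 0, 0]
  gripper: [-1, -1, -1, -1, -1, -1, -1, -1]

```text
time: 23.4
tool_pos: [0.5087, -0.0529, 0.3145]
ee_rot: [3.141, 0.0, 0.152]
wrist_force: [-0.6, 0.1, 0.3]
width: 0.0007
finger_force: 0.0
```

Run:
```python
from h import *
o=robot.get_obs();print(o['tool_pos'],o['ee_rot'],o['time'])
e=np.array(knob(99,-.032,.242))
path([(np.r_[o['tool_pos'],.157]+e)/2,e])
robot.snapshot("top")
for d in robot.spot_point("clamp_knob","top"): print(d)
rel([knob(99,-.032,.242),knob(99,-.025,.242),knob(99,-.0195,.242)]+[knob(99+k,-.0185,.242) for k in range(4,61,4)])
```

```text
[ 0.50873844 -0.05285704  0.31454726] [3.14149112e+00 2.61281017e-04 1.51987683e-01] 23.4
[[-0.01, -0.0, 0.91], [-0.01, -0.0, 0.91]] 
 [[0.0, 0.0, -0.05], [0.0, 0.0, -0.0]]
{'centre': [0.4752, -0.0555, 0.0574], 'score': 0.81}
[-0.17, 0.0, 0.0] 0.0
[-0.14, -0.0, -0.0] 0.0
[-0.13, -0.03, -0.0] -0.7
[-0.1, -0.03, -0.0] -0.7
[-0.1, -0.03, -0.0] -0.7
[-0.1, -0.03, -0.0] -0.7
[-0.1, -0.03, -0.0] -0.7
[-0.1, -0.03, -0.0] -0.7
[-0.1, -0.03, -0.0] -0.7
[-0.1, -0.03, -0.0] -0.7
[-0.1, -0.03, -0.0] -0.7
[-0.1, -0.03, -0.0] -0.7
[-0.1, -0.03, -0.0] -0.7
[-0.1, -0.03, -0.0] -0.7
[-0.1, -0.03, -0.0] -0.7
[-0.1, -0.03, -0.0] -0.7
[-0.1, -0.03, -0.0] -0.7
```

Emit:
play_rows:
  translation:
    - [0, 0, 0.91]
    - [0, 0, 0.91]
    - [-0.17, 0, 0]
    - [-0.14, 0, 0]
    - [-0.13, -0.03, 0]
    - [-0.1, -0.03, 0]
    - [-0.1, -0.03, 0]
    - [-0.1, -0.03, 0]
  twist:
    - [0, 0, 0]
    - [0, 0, 0]
    - [0, 0, 0]
    - [0, 0, 0]
    - [0, 0, -0.7]
    - [0, 0, -0.7]
    - [0, 0, -0.7]
    - [0, 0, -0.7]
  gripper: [-1, -1, -1, -1, -1, -1, -1, -1]

```text
time: 24.3
tool_pos: [0.4794, -0.0539, 0.245]
ee_rot: [3.138, -0.006, 0.434]
wrist_force: [3.3, 0.8, -2.4]
width: 0.0005
finger_force: 1.2
```

Emit:
play_rows:
  translation:
    - [-0.1, -0.03, 0]
    - [-0.1, -0.03, 0]
    - [-0.1, -0.03, 0]
    - [-0.1, -0.03, 0]
    - [-0.1, -0.03, 0]
    - [-0.1, -0.03, 0]
    - [0, 0, 0]
  twist:
    - [0, 0, -0.7]
    - [0, 0, -0.7]
    - [0, 0, -0.7]
    - [0, 0, -0.7]
    - [0, 0, -0.7]
    - [0, 0, -0.7]
    - [0, 0, 0]
  gripper: [-1, -1, -1, -1, -1, -1, -1]

```text
time: 25.0
tool_pos: [0.4555, -0.0617, 0.2449]
ee_rot: [3.136, -0.003, 0.851]
wrist_force: [1.1, 0.9, 0.9]
width: 0.0005
finger_force: 0.5
```

Run:
```python
from h import *
o=robot.get_obs();print(o['tool_pos'],o['ee_rot'],o['time'],knob(139,-.0185,.242))
```

```text
[ 0.4555371  -0.06167856  0.24494687] [ 3.13615161 -0.00317589  0.85055846] 25.0 [np.float64(0.4537639363834036), np.float64(-0.06308644908442929), 0.242, np.float64(0.8552113334772216)]
```

Knob is following; continue with slower steps towards home.

Emit:
play_rows:
  translation:
    - [-0.1, -0.03, 0]
    - [-0.1, -0.03, 0]
    - [-0.1, -0.03, 0]
    - [-0.1, -0.03, 0]
    - [-0.05, -0.01, 0]
    - [0, 0, 0]
  twist:
    - [0, 0, -0.7]
    - [0, 0, -0.7]
    - [0, 0, -0.7]
    - [0, 0, -0.7]
    - [0, 0, -0.35]
    - [0, 0, 0]
  gripper: [-1, -1, -1, -1, -1, -1]

```text
time: 25.6
tool_pos: [0.4414, -0.0733, 0.2445]
ee_rot: [3.137, -0.002, 1.164]
wrist_force: [1.3, 2.4, 2.7]
width: 0.0002
finger_force: 1.3
```

Run:
```python
from h import *
o=robot.get_obs();print(o['tool_pos'],o['ee_rot'],o['time'],knob(157,-.0185,.242),knob(165,-.0185,.242))
robot.snapshot("top")
for d in robot.spot_point("clamp_knob","top"): c=d['centre'];print(c,d['score'],np.degrees(np.arctan2(c[1]+.1151,c[0]-.4854)))
```

```text
[ 0.44142975 -0.07326939  0.2444519 ] [ 3.13667620e+00 -1.96022094e-03  1.16423293e+00] 25.6 [np.float64(0.43923924437681006), np.float64(-0.07540825475875196), 0.242, np.float64(1.1693705988362009)] [np.float64(0.43416445440963064), np.float64(-0.08221886759770601), 0.242, np.float64(1.308996938995747)]
[0.4339, -0.0912, 0.0548] 0.67 155.1050381946355
```

Emit:
play_rows:
  translation:
    - [-0.05, -0.01, 0]
    - [-0.05, -0.01, 0]
    - [-0.05, -0.01, 0]
    - [0, 0, 0]
  twist:
    - [0, 0, -0.35]
    - [0, 0, -0.35]
    - [0, 0, -0.35]
    - [0, 0, 0]
  gripper: [-1, -1, -1, -1]

```text
time: 26.1
tool_pos: [0.4376, -0.0782, 0.2427]
ee_rot: [3.14, -0.001, 1.27]
wrist_force: [1.6, 2.6, 3.0]
width: 0.0005
finger_force: 1.6
```

Emit:
play_rows:
  translation:
    - [-0.04, -0.01, 0]
    - [-0.04, -0.01, 0]
    - [0, 0, 0]
  twist:
    - [0, 0, -0.2]
    - [0, 0, -0.2]
    - [0, 0, 0]
  gripper: [-1, -1, -1]

```text
time: 26.4
tool_pos: [0.4357, -0.0813, 0.2421]
ee_rot: [3.141, -0.0, 1.311]
wrist_force: [0.8, 3.3, 1.7]
width: 0.0005
finger_force: 1.7
```

Emit:
play_rows:
  translation:
    - [-0.03, 0, 0]
    - [0, 0, 0]
  twist:
    - [0, 0, -0.1]
    - [0, 0, 0]
  gripper: [-1, -1]

```text
time: 26.6
tool_pos: [0.4354, -0.082, 0.242]
ee_rot: [3.142, -0.002, 1.321]
wrist_force: [1.6, 5.9, 4.2]
width: 0.0006
finger_force: 2.7
```

Emit:
play_rows:
  translation:
    - [-0.02, 0, 0]
    - [0, 0, 0]
  twist:
    - [0, 0, 0]
    - [0, 0, 0]
  gripper: [-1, -1]

```text
time: 26.8
tool_pos: [0.4354, -0.0824, 0.242]
ee_rot: [3.142, -0.003, 1.321]
wrist_force: [2.4, 8.2, 4.0]
width: 0.0003
finger_force: 3.6
```

Run:
```python
from h import *
o=robot.get_obs();a=np.r_[o['tool_pos'],o['ee_rot'][2]];t=np.array([np.cos(a[3]),np.sin(a[3]),0,0])
b=a+.025*t;c=b.copy();c[2]=.34;d=np.array([.4479,-.2293,.356,1.392]);e=(b+c)/2
path([(a+b)/2,b,e,c]+[c+(d-c)*k/5 for k in range(1,6)])
```

```text
[[0.31, -0.0, 0.0], [0.31, -0.0, -0.0], [0.0, 0.0, -1.23], [0.0, 0.0, -1.23], [-0.82, 0.24, -0.08], [-0.82, 0.23, -0.08], [-0.83, 0.22, -0.08], [-0.83, 0.21, -0.08]] 
 [[0.0, -0.03, -0.0], [0.0, 0.0, 0.0], [0.0, 0.0, 0.0], [0.0, 0.0, 0.0], [0.0, 0.0, -0.14], [0.0, 0.0, -0.14], [-0.0, 0.0, -0.14], [0.0, 0.0, -0.14]]
[[-0.83, 0.2, -0.08]] 
 [[0.0, 0.0, -0.14]]
```

Emit:
play_rows:
  translation:
    - [0.31, 0, 0]
    - [0.31, 0, 0]
    - [0, 0, -0.95]
    - [0, 0, -0.95]
    - [0, 0, -0.6]
    - [-0.82, 0.24, -0.06]
    - [-0.82, 0.23, -0.06]
    - [-0.83, 0.22, -0.06]
  twist:
    - [0, 0, 0]
    - [0, 0, 0]
    - [0, 0, 0]
    - [0, 0, 0]
    - [0, 0, 0]
    - [0, 0, -0.14]
    - [0, 0, -0.14]
    - [0, 0, -0.14]
  gripper: [-1, -1, -1, -1, -1, -1, -1, -1]

```text
time: 27.6
tool_pos: [0.4449, -0.162, 0.3488]
ee_rot: [-3.14, 0.001, 1.365]
wrist_force: [-0.0, 0.2, 0.4]
width: 0.0001
finger_force: 0.0
```

Emit:
play_rows:
  translation:
    - [-0.83, 0.21, -0.06]
    - [-0.83, 0.2, -0.06]
    - [0, 0, 0]
    - [0, 0, 0]
  twist:
    - [0, 0, -0.14]
    - [0, 0, -0.14]
    - [0, 0, 0]
    - [0, 0, 0]
  gripper: [-1, -1, -1, -1]

```text
time: 28.0
tool_pos: [0.4478, -0.23, 0.3529]
ee_rot: [-3.139, -0.001, 1.39]
wrist_force: [0.3, -0.0, -0.0]
width: 0.0004
finger_force: 0.0
```

Run:
```python
from h import *
import pickle
o,m,g=measure("v4");diff(g,m,(170,190))
def kn(g,m):
    u,v=proj([.429,-.100,.053],m)[0].astype(int);s=np.zeros_like(g);s[max(v-35,0):v+35,u-35:u+35]=1
    M=cv2.moments(((g<55)&(s>0)).astype(np.uint8),True);p=(M['m10']/M['m00'],M['m01']/M['m00']);w=unproj(p,m,.053)[0];pn=np.array([.4854,-.1151])
    print(M['m00'],p,w,np.degrees(np.arctan2(w[1]-pn[1],w[0]-pn[0])))
kn(g,m);kn(cv2.imread("pics/w1.png",0),pickle.load(open("w1.pkl","rb")))
```

```text
[ 0.4478 -0.23    0.3529] [-3.1391e+00 -7.0000e-04  1.3896e+00] 28.0
0.024 [1.8071e+02 1.8750e+01 1.8058e+02 2.0000e-02 2.6000e+00 6.0500e+00] [ 1.7982e+02 -3.0000e+01  1.7967e+02  8.0000e-02  6.3000e+00  1.1900e+01] tips diff -0.9 mean diff -0.91 body 179.93
0.027 [1.8041e+02 2.5710e+01 1.8023e+02 2.0000e-02 2.4000e+00 5.8000e+00] [ 1.7944e+02 -8.6400e+00  1.7940e+02  8.0000e-02  6.8500e+00  1.2100e+01] tips diff -0.97 mean diff -0.83 body 179.65
0.029 [1.8020e+02 2.9460e+01 1.7999e+02 2.0000e-02 2.2500e+00 5.6000e+00] [1.7919e+02 8.1800e+00 1.7923e+02 8.0000e-02 7.2500e+00 1.2250e+01] tips diff -1.01 mean diff -0.76 body 179.46
721.0 (258.6380027739251, 58.57836338418863) [ 0.4288388  -0.10042597  0.053     ] 165.45604043080456
700.0 (259.00142857142856, 59.81285714285714) [ 0.42888588 -0.09986392  0.053     ] 164.91190519070727
```

View pics/v4.png

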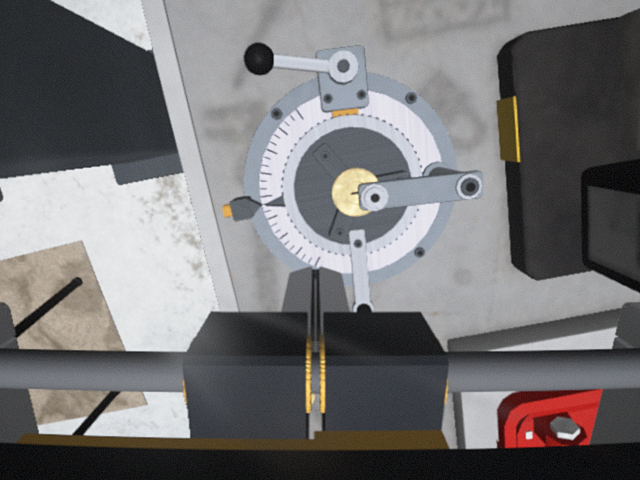

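Run:
```python
from h import *
plan([.41,-.274,.315],1.39,3)
```

```text
[[-0.42, -0.24, 0.32], [-0.42, -0.24, 0.32], [-0.42, -0.24, 0.32]]
twist [-0.01, -0.0, 0.0] n 3
```

Emit:
play_rows:
  translation:
    - [-0.42, -0.24, 0.32]
    - [-0.42, -0.24, 0.32]
    - [-0.42, -0.24, 0.32]
    - [0, 0, 0]
    - [0, 0, 0]
  twist:
    - [0, 0, 0]
    - [0, 0, 0]
    - [0, 0, 0]
    - [0, 0, 0]
    - [0, 0, 0]
  gripper: [-1, -1, -1, -1, -1]

```text
time: 28.55
tool_pos: [0.4107, -0.2733, 0.3154]
ee_rot: [-3.141, -0.001, 1.391]
wrist_force: [0.2, -0.3, -0.1]
width: 0.0005
finger_force: 0.0
```

Run:
```python
from h import *
o,m,g=measure("v5");diff(g,m,(172,190))
p=polar(g,m,.026,171,191,.06,.088,.5,.001)
for i in range(0,28,2): print(60+i,' '.join('%3d'%v for v in p[i,::1]))
```

```text
[ 0.4107 -0.2733  0.3154] [-3.1412e+00 -1.0000e-03  1.3915e+00] 28.55
0.024 [1.8039e+02 1.6250e+01 1.8027e+02 2.0000e-02 1.8000e+00 5.1500e+00] [1.8031e+02 2.3640e+01 1.8043e+02 2.0000e-02 6.1000e+00 1.0900e+01] tips diff -0.07 mean diff 0.16 body 180.4
0.027 [1.8040e+02 1.5000e+01 1.8029e+02 1.0000e-02 1.7500e+00 5.1000e+00] [1.8035e+02 1.7270e+01 1.8044e+02 1.0000e-02 6.3500e+00 1.1000e+01] tips diff -0.05 mean diff 0.14 body 180.41
0.029 [1.8041e+02 1.4820e+01 1.8030e+02 1.0000e-02 1.7000e+00 5.0500e+00] [1.8036e+02 1.9090e+01 1.8045e+02 2.0000e-02 6.5000e+00 1.1100e+01] tips diff -0.05 mean diff 0.15 body 180.41
60 221 220 220 220 225 221 217 217 219 222 226 219 187 131  94  87  90  88  91  91  93  94  87  96 134 186 218 226 225 222 223 221 222 224 222 221 222 224 223 220
62 216 216 217 217 217 218 213 214 218 221 217 220 226 196 133  89  84  89  90  87  90  89 100 143 197 213 219 219 218 215 216 216 214 214 216 216 218 219 219 220
64 217 215 213 215 216 215 218 218 207 201 208 216 220 223 206 148  92  79  87  87  80  96 147 206 219 221 219 220 218 219 219 218 217 217 218 220 220
[... 1105 characters left out ...]
 154 155 155 158 158 154 154 153 156 154 157 155
80 153 153 155 152 153 154 151 151 151 159 150 122  92  94 100  95  95  98  97  97 101  96  96  96  92  92  99 132 154 156 155 156 157 156 157 154 154 152 157 155
82 152 151 154 155 151 151 155 156 151 126  97  91  92  91  92  90  91  95  92  92  97  92  90  94  93  93  89  86  98 129 153 159 152 157 158 157 154 161 155 154
84 155 155 151 155 156 154 159 136  92  76  89  91  85  86  92  92  89  89  89  90  92  91  92  92  95  89  92  95  89  79 106 150 152 154 153 158 154 154 158 154
86 150 147 142 149 154 154 157 125  96  89  92  91  92  93  93  90  87  91  92  91  95  88  95  91  95  92  94  96  91  88 105 140 147 144 152 148 150 147 150 145
```

Pointer and rider are aligned within about 0.1°, and the knob is home. I'm handing it in.

```bash
python3 -c "
from bench import robot
print(robot.close_job())"
```

```text
the job is handed in; nothing more can be done
None
```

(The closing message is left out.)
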